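# Unload a left-hand-thread gluing jig, sort its brackets, book out the glue

## Task

Unload the gluing jig: turn its yellow wing nut, which has a left-hand thread and so loosens clockwise, all the way to its fully loose stop and leave it there, then take out every bracket and stand it on its foot in the tray of its own colour. To book out the adhesive of this batch, also leave the green can standing in the middle of the scanner's round pad with its bar label squarely facing the scanner window, before or after. Leave everything else on the table where it is.

Things in the scene. Friction and masses are not known exactly. Their poses are not given: they have to be found in the camera images.
- wingnut (a joint): Yellow wing nut of the gluing jig, on an upright stud with a LEFT-HAND thread. Rad: near 0 = tight; grows when turned clockwise seen from above (loosening) to a hard stop at 4.2 (fully loose); counter-clockwise only tightens it to its stop at 0. Stays where left (friction 0.12 N m). Each radian of loosening raises it 2 mm and draws the brass jaw back 5 mm, towards the nut.
- wing_grip (a point): Centre of the nut's wing, on the nut's axis: a yellow bar 76 mm long (this point's y), 14 mm thick (x), 28 mm tall (z, up); centre 56 mm above the table when tight, 64 mm when fully loose. The post below is 48 mm wide, 32 mm tall. Turns with the nut.
- jig: Aluminium gluing jig, fixed; plate 390 mm along y, its top 12 mm above the table. Origin on the table under the middle of the row of brackets; x points from the wing nut (at x = -125 mm) to the low fixed brass fence (inner face x = +38 mm, 30 mm tall). Six places along y, 62 mm apart, at y = -155 to +155 mm; some may be empty.
- jaw_lip (a point): Middle of the edge of the long brass jaw's lip (380 mm along y, 24 to 33 mm above the table; jaw 36 mm wide from here towards the nut). Tight, the lip covers the edge of every bracket's foot by about 10 mm, so that none can be lifted; fully loose, it clears them by about 11 mm and the jaw's far side is 42 mm from the nut's axis.
- tray_red: Red open tray, fixed to the table, outside 110 (x) x 210 (y) x 35 mm tall, walls and floor 4 mm; origin at the centre of its underside.
- tray_blue: Blue open tray, fixed, same form and size as the red one.
- can_mid (a point): Centre (39 mm up) of the green adhesive can, 78 mm tall: round weighted steel foot 90 mm wide and 12 mm thick, on it a green body 60 mm in diameter up to 70 mm, then a black lid 54 mm wide. About 0.4 kg. Its +x side carries the white and black bar label; a white stripe on the lid runs from the centre to that same side. z is up.
- pad (a point): Centre of the round black pad (110 mm wide, flat, printed on the table) on which the can is scanned; z up, x points to the scanner block, whose front face is 110 mm away. The scanner block is grey, 40 x 90 mm and 65 mm tall, fixed.
- scan_window (a point): Middle of the amber window in the scanner block's front face, 42 mm above the table, 110 mm from the pad's centre along the pad's x. It looks back along -x over the pad.
- red1_mid (a point): Red glued acrylic T bracket, maybe absent (None at the start). Foot plate 70 (x) x 50 (y) x 10 mm, with a 14 mm thick (x), 50 mm wide (y), 70 mm tall upright on its middle; 80 mm tall in all, 0.1 kg. This point is its centre, 40 mm above its underside; z is up along the upright.
- red2_mid (a point): Red glued acrylic T bracket, maybe absent (None at the start). Foot plate 70 (x) x 50 (y) x 10 mm, with a 14 mm thick (x), 50 mm wide (y), 70 mm tall upright on its middle; 80 mm tall in all, 0.1 kg. This point is its centre, 40 mm above its underside; z is up along the upright.
- red3_mid (a point): Red glued acrylic T bracket, maybe absent (None at the start). Foot plate 70 (x) x 50 (y) x 10 mm, with a 14 mm thick (x), 50 mm wide (y), 70 mm tall upright on its middle; 80 mm tall in all, 0.1 kg. This point is its centre, 40 mm above its underside; z is up along the upright.
- blue1_mid (a point): Blue glued acrylic T bracket, maybe absent (None at the start). Foot plate 70 (x) x 50 (y) x 10 mm, with a 14 mm thick (x), 50 mm wide (y), 70 mm tall upright on its middle; 80 mm tall in all, 0.1 kg. This point is its centre, 40 mm above its underside; z is up along the upright.
- blue2_mid (a point): Blue glued acrylic T bracket, maybe absent (None at the start). Foot plate 70 (x) x 50 (y) x 10 mm, with a 14 mm thick (x), 50 mm wide (y), 70 mm tall upright on its middle; 80 mm tall in all, 0.1 kg. This point is its centre, 40 mm above its underside; z is up along the upright.
- blue3_mid (a point): Blue glued acrylic T bracket, maybe absent (None at the start). Foot plate 70 (x) x 50 (y) x 10 mm, with a 14 mm thick (x), 50 mm wide (y), 70 mm tall upright on its middle; 80 mm tall in all, 0.1 kg. This point is its centre, 40 mm above its underside; z is up along the upright.
- tape: Bystander, to be left alone: roll of white tape, 90 mm wide, 25 mm tall. Origin near its middle.
- hexkey: Bystander, to be left alone: purple-handled hex key, 16 mm tall. Origin near its middle.
- offcut1: Bystander, to be left alone: clear acrylic offcut 70 x 50 x 22 mm. Origin near its middle.
- offcut2: Bystander, to be left alone: wooden offcut 60 x 50 x 22 mm. Origin near its middle.
- bottle: Bystander, to be left alone: white bottle, 56 mm wide, 100 mm tall. Origin near its middle.

How it is judged (in metres and radians):
On the way:
1. the wing nut is turned clockwise to fully loose (above 3.8 of 4.2 rad) while the brackets are still in the jig (value of joint wingnut above 3.8 rad and x of each of red1_mid, red2_mid, red3_mid, blue1_mid, blue2_mid, blue3_mid in the frame of jig above -0.05 m), for 0.2 s.
At the end, for the whole second after the job is handed in: Wing nut left above 3.8 rad; every bracket stands (within 0.2 rad) at rest on the floor of the tray of its colour; the can stands within 20 mm of the pad's centre, the window's middle within 33 mm of straight ahead of its label (about 17 degrees) (value of joint wingnut above 3.8 rad and x of red1_mid in the frame of tray_red between -0.045 and 0.045 m and y of red1_mid in the frame of tray_red between -0.095 and 0.095 m and z of red1_mid in the frame of tray_red between 0.03 and 0.052 m and angle between each of red1_mid, red2_mid, red3_mid, blue1_mid, blue2_mid, blue3_mid's own z axis and vertical below 0.2 rad and linear speed of each of red1, red2, red3, blue1, blue2, blue3, can below 0.03 m/s and x of red2_mid in the frame of tray_red between -0.045 and 0.045 m and y of red2_mid in the frame of tray_red between -0.095 and 0.095 m and z of red2_mid in the frame of tray_red between 0.03 and 0.052 m and x of red3_mid in the frame of tray_red between -0.045 and 0.045 m and y of red3_mid in the frame of tray_red between -0.095 and 0.095 m and z of red3_mid in the frame of tray_red between 0.03 and 0.052 m and x of blue1_mid in the frame of tray_blue between -0.045 and 0.045 m and y of blue1_mid in the frame of tray_blue between -0.095 and 0.095 m and z of blue1_mid in the frame of tray_blue between 0.03 and 0.052 m and x of blue2_mid in the frame of tray_blue between -0.045 and 0.045 m and y of blue2_mid in the frame of tray_blue between -0.095 and 0.095 m and z of blue2_mid in the frame of tray_blue between 0.03 and 0.052 m and x of blue3_mid in the frame of tray_blue between -0.045 and 0.045 m and y of blue3_mid in the frame of tray_blue between -0.095 and 0.095 m and z of blue3_mid in the frame of tray_blue between 0.03 and 0.052 m and horizontal distance between can_mid and pad below 0.02 m and height (world z) of can_mid below 0.046 m and angle between can_mid's own z axis and vertical below 0.1 rad and x of scan_window in the frame of can_mid above 0.05 m and y of scan_window in the frame of can_mid between -0.033 and 0.033 m); the robot touches nothing.
It fails at once if a bystander is moved by more than 50 mm (distance of any of tape, hexkey, offcut1, offcut2, bottle from where it was at the start of the episode above 0.05 m).
Of red1, red2, red3, blue1, blue2, blue3 only 4 to 6 are there at a start; the rules pass over those that are not, and their reading is None.
At some moment in a run one of can may be knocked a few centimetres aside while the robot is not near it.
Once in a run the grip may slacken for a moment while it holds something.
It also fails if it takes over 210 s, if anything falls off the work surface, if the arm or the gripper's body presses on something with over 40 N, if the wrist force passes 120 N, or if a joint passes its speed limit or range.

## Robot

A 6-joint arm with a two-finger parallel gripper is mounted at the origin on the work surface. World frame = base frame: x ahead of the robot, y to its left, z up, the work surface at z = 0. Lengths are in mm, angles in rad, forces in N, time in s.
With the tool pointing down it reaches from about 350 to 975 mm from the base axis. Payload 7.1 kg.
Tool frame: the origin (TCP) lies between the finger pads; the fingertips stand 19 mm ahead of it and the grasp point (between the pads) is the TCP (ctrl.finger_overhang is the distance from the TCP to the fingertips, in mm); z points along the fingers, y is the line along which they close (so a half turn about z gives the same grasp; the last joint's range is limited). The gripper opens to 88 mm and grips with 3 to 60 N. Pads are 20 mm wide; open, the fingers measure 115 mm over their backs; the gripper's body (75 mm by 178 mm) begins 61 mm behind the grasp point.
Start: joints at [-1.304, 0.423, 1.63, -0, 1.089, -0.019], TCP at [176.221, -599.626, 241.675] pointing down, gripper open.
Joint ranges: [-3, 3], [-0.9, 2.11], [0.09, 2.58], [-1.31, 4.45], [0.11, 2.69], [-2.54, 2.54]. Speed limits (rad/s): [2.39, 2.39, 3.01, 3.14, 3.14, 3.14].

## Interface

Orientations are given as a rotation vector (axis times angle).
In Python, from workcell import ctrl gives the robot as it stands. The module is installed in compiled form; this text tells all that it offers.
- The arm moves only by the tool arm_command, never from a script. Its argument "rows" is one flat list of numbers, 7 for each row, row after row: the turn, a rotation vector about the tool's x, y, z scaled (see below), then the shift along the tool's x, y, z scaled (see below), then the opening, from -1 (shut) to 1 (fully open). A call has 1 to 5 rows; each row is the pose to reach, as a shift and turn from the pose commanded when the call began, along the tool's axes at that moment, turning the shorter way round; what a row does not reach only later rows make up. The controller multiplies each number of a shift by 80 mm and each number of a turn by 180 degrees. A row lasts 1/10 s, in which the tool goes at most 50 mm and 8.59 degrees, less where a joint would pass 70% of its speed; a pose out of reach is approached as far as the arm can. A call with a number of a shift or a turn outside -1 to 1 is refused whole. A call with a gripper value outside its range is refused whole. The fingers move at their own pace and stop on an object; the grip force is fixed at half the most. Time passes only in rows, so rows that repeat a pose let the fingers close. It gives the time, the measured TCP pose, the force, the opening and the grip force at its end, in the units of the state.
- ctrl.get_obs(): the state, without advancing time (a new reading comes with each control period).
- ctrl.get_image(name): name is "scene" or "top" or "wrist"; returns (picture, depth): 420x560x3 uint8, red, green, blue; 420x560 float32, mm along the optical axis (not along the pixel's ray), 0 where there is no reading.
- ctrl.camera_params(name): a dict with "camera_matrix" (3x3 intrinsics, pixels), "world_to_cam" (4x4, takes a point from world to camera coordinates); the wrist camera has in their place "tool_from_camera" (4x4, takes a point from camera to tool coordinates, whose origin is the TCP and whose axes are the flange's). Camera axes: x right, y down, z forward; pixel columns grow to the right and rows downward; lengths in mm; the calibration is good to about 2 mm. A picture is of the moment at which its call begins: read the wrist's pose just before it. camera_params takes no time and is no camera call.
- ctrl.close_job(): hands the job in; it is judged then, once.
The state is a dict: "t": time; "qpos": joint angles; "qvel": joint speeds; "joint_torque": joint torques, N m; "ee_pos": TCP position; "orientation": TCP orientation; "ft_force": force on the tool from outside, world axes, zero at the start; "moment": the same for the moment, N m; "width": finger opening in mm; "grasp_force": force on a finger pad.
Only numpy, scipy, OpenCV 4.12 (cv2) and the standard library are available. Lean on these libraries where they do the work, as an engineer would, in place of code of your own. Each camera call takes 0.05 s, during which the arm holds its last target. There are 200 camera calls.

## Working session

There is one attempt and no reset: what is moved stays moved. The work goes in short steps, Python scripts to look and compute and a tool call to move; the robot and the scene stay as the last step left them, time stands still between calls to the robot, and variables do not carry over. Pictures are saved under pics/ and viewed, at most 14 in all, crops included, and the job is handed in when it is done.

Besides the shell and the picture viewer there is one more tool, called after "Request:" as name(argument=value, ...), one argument or row to a line, values as JSON. arm_command: Moves the arm, as the interface text tells. Shifts and turns lie within -1 to 1; 1 stands for 80 mm of shift or 180 degrees of turn. Its arguments: {"type":"object","properties":{"rows":{"type":"array","items":{"type":"number"}}},"required":["rows"]}

```bash
mkdir -p pics; cat > h.py <<'E'
import numpy as np, cv2
from scipy.spatial.transform import Rotation as R
from workcell import ctrl
def snap(name,fn):
    o=ctrl.get_obs(); im,d=ctrl.get_image(name); p=ctrl.camera_params(name)
    if name=='wrist':
        T=np.eye(4);T[:3,:3]=R.from_rotvec(o['orientation']).as_matrix();T[:3,3]=o['ee_pos']
        W=T@p['tool_from_camera']
    else: W=np.linalg.inv(p['world_to_cam'])
    K=np.array(p['camera_matrix']);v,u=np.indices(d.shape)
    c=np.stack([(u-K[0,2])/K[0,0]*d,(v-K[1,2])/K[1,1]*d,d,np.ones_like(d)],-1)
    P=(c@W.T)[...,:3]; P[d==0]=np.nan
    np.savez('pics/'+fn+'.npz',im=im,P=P,W=W,K=K)
    cv2.imwrite('pics/'+fn+'.png',im[...,::-1])
    return im,P
E
python3 - <<'E'
from h import *
snap('top','top0');snap('scene','scene0')
print(ctrl.get_obs())
print(ctrl.camera_params('wrist'))
E
```

```text
{'t': 0.1, 'qpos': array([-1.30401550e+00,  4.23788913e-01,  1.63058433e+00, -1.23200292e-05,
        1.08862447e+00, -1.89861515e-02]), 'qvel': array([ 0.00200807, -0.00250858, -0.0019137 ,  0.00072676, -0.00262264,
       -0.0001602 ]), 'joint_torque': array([-7.73672091e-04, -5.45613384e+01, -2.74324608e+01,  6.45151455e-02,
        1.87735580e-02, -2.89330535e-05]), 'ee_pos': array([ 176.08884642, -599.18933678,  240.97562154]), 'orientation': array([-3.10819825e+00, -4.47166449e-01,  2.89629412e-04]), 'ft_force': array([-0.30346813, -0.55257805,  0.72810668]), 'moment': array([ 0.04562043, -0.02953943, -0.04562441]), 'grasp_force': 0.0, 'width': 87.87861253994292}
{'camera_matrix': array([[346.94978396,   0.        , 284.34858498],
       [  0.        , 346.94978396, 211.01348488],
       [  0.        ,   0.        ,   1.        ]]), 'tool_from_camera': array([[-2.41578111e-04, -9.56126618e-01, -2.92953635e-01,
         7.97532000e+01],
       [ 9.99999892e-01, -1.14350342e-04, -4.51418462e-04,
        -7.99647577e-01],
       [ 3.98113859e-04, -2.92953713e-01,  9.56126542e-01,
        -1.43955033e+02],
       [ 0.00000000e+00,  0.00000000e+00,  0.00000000e+00,
         1.00000000e+00]])}
```

View pics/top0.png

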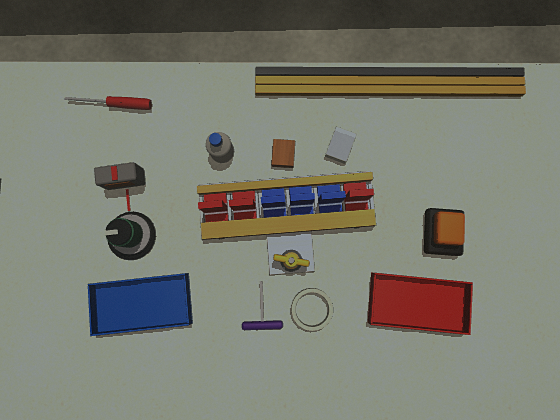

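View pics/scene0.png

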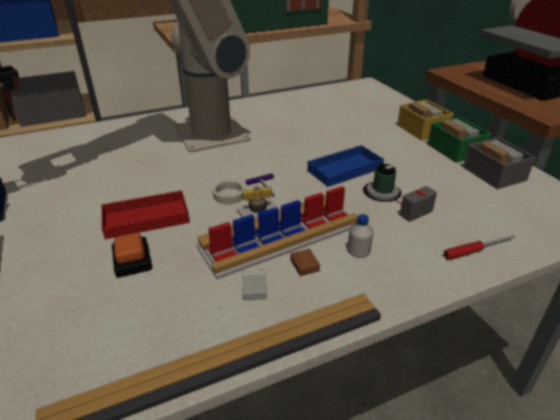

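The top view shows the jig row at about (287,205), with red, red, blue, blue, blue, red brackets from left to right. The nut is at (291,260), the blue tray at (140,304), the red tray at (420,303), the can near (128,235) with its stripe pointing left, and the scanner at (120,175). Next I'll measure these.

```bash
python3 - <<'E'
from h import *
z=np.load('pics/top0.npz');im,P=z['im'],z['P'];hsv=cv2.cvtColor(im,cv2.COLOR_RGB2HSV)
H,S,V=[hsv[...,i].astype(int) for i in range(3)];Z=P[...,2]
def rect(m,name,roi):
    k=np.zeros(m.shape,bool);k[roi[1]:roi[3],roi[0]:roi[2]]=1
    q=P[m&k];q=q[np.isfinite(q).all(1)]
    r=cv2.minAreaRect(q[:,:2].astype(np.float32))
    print(name,len(q),'c',np.round(r[0],1),'sz',np.round(r[1],1),'ang',round(r[2],1),'z',np.round(np.percentile(q[:,2],[5,50,95]),1))
    return q
red=((H<8)|(H>172))&(S>150)&(V>60);blue=(H>105)&(H<128)&(S>130)
rect(blue,'trayB',(80,265,200,345));rect(red,'trayR',(360,265,480,345))
print('table z',np.nanmedian(Z[380:400]))
for n,m in(('red',red),('blue',blue)):
    k=(m&(Z>70)).astype(np.uint8);k[:170]=0;k[250:]=0
    N,l,st,c=cv2.connectedComponentsWithStats(k)
    for i in range(1,N):
        if st[i,4]>25: rect(l==i,n+'top',(0,0,560,420))
yel=(H>15)&(H<35)&(S>120)&(V>80)
rect(yel&(Z>48),'wing',(265,240,320,280))
rect(yel&(Z<45)&(Z>20),'jaw',(190,200,385,245))
rect(yel&(Z<45)&(Z>20),'fence',(190,165,385,200))
roi=(80,150,175,265)
rect((Z>58)&(Z<72),'scanner',(80,150,160,200))
rect((Z>72)&(Z<90),'lid',(90,200,175,265))
rect((Z>72)&(Z<90)&(V>120),'stripe',(90,200,175,265))
rect((Z>7)&(Z<20),'foot',(90,200,175,265))
rect((V<60)&(Z<6),'pad',(95,205,175,265))
b=cv2.resize(im[150:270,80:320],None,fx=3.3,fy=3.3,interpolation=cv2.INTER_CUBIC);cv2.imwrite('pics/crop.png',b[...,::-1])
E
```

```text
trayB 4972 c [411.4 308.6] sz [109.5 227.4] ang 6.7 z [ 2.   4.9 35.4]
trayR 4764 c [ 418.9 -301.3] sz [210.1 109.8] ang 84.8 z [ 1.5  4.4 35.1]
table z 0.4212389758505992
redtop 156 c [ 646.1 -167.1] sz [13.8 49.3] ang 4.7 z [89.8 92.  94.6]
redtop 161 c [625.   79.1] sz [13.6 49.3] ang 5.3 z [89.8 92.1 94.6]
redtop 159 c [619.8 142.6] sz [14.3 49.9] ang 5.9 z [89.9 92.5 94.8]
bluetop 159 c [ 640.8 -109.1] sz [14.1 49.2] ang 5.0 z [89.9 92.2 94.4]
bluetop 165 c [636.5 -46.1] sz [13.8 49.5] ang 4.6 z [90.  91.9 93.9]
bluetop 159 c [631.3  14.3] sz [14.1 48. ] ang 4.7 z [90.  92.2 94.1]
wing 239 c [507.4 -25.3] sz [24.6 72.3] ang 0.3 z [68.  70.8 73. ]
jaw 2786 c [586.9 -17.4] sz [ 35.8 378.8] ang 4.9 z [30.1 32.7 35.2]
fence 1315 c [678.7  -9. ] sz [ 17.6 387.8] ang 4.9 z [27.5 30.1 32.7]
scanner 787 c [689.1 352.2] sz [42.6 90. ] ang 8.8 z [60.8 65.1 68.1]
lid 550 c [563.1 333.1] sz [55.9 53.6] ang 38.7 z [75.3 78.3 81.2]
stripe 55 c [562.4 347.5] sz [ 9.2 27.1] ang 8.2 z [77.2 79.2 81.3]
foot 533 c [557.6 328. ] sz [75.7 98.2] ang 77.7 z [ 9.5 12.4 16.1]
pad 483 c [560.  330.2] sz [100.5 109.1] ang 75.0 z [-1.1  1.6  4.7]
```

View pics/crop.png

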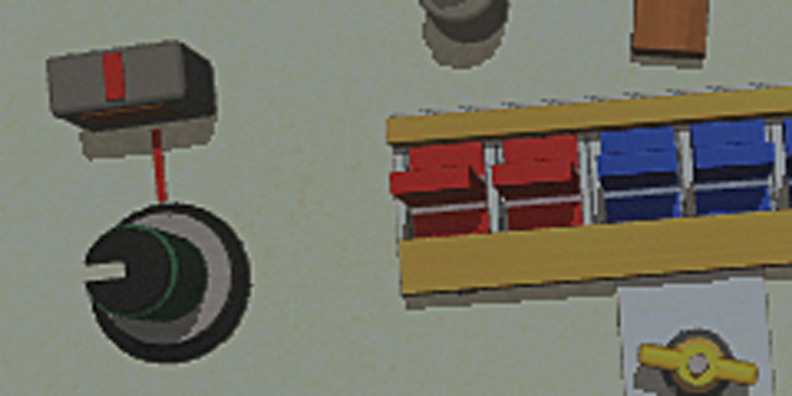

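```bash
cat >> h.py <<'E'
def pose():
    o=ctrl.get_obs();M=R.from_rotvec(o['orientation']).as_matrix()
    return np.array(o['ee_pos']),M
def plan(wps,p=None,M=None):
    """wps: (x,y,z,psi_x deg,opening); prints one line per call: turn z/180, shift/80, rows"""
    if p is None: p,M=pose()
    for x,y,z,psi,w in wps:
        a=np.radians(psi);tgt=np.array([x,y,z],float)
        D=np.array([[np.cos(a),np.sin(a),0],[np.sin(a),-np.cos(a),0],[0,0,-1]])
        print('->',x,y,z,psi)
        while 1:
            dv=tgt-p; rv=R.from_matrix(M.T@D).as_rotvec(); ang=np.degrees(np.linalg.norm(rv))
            s=M.T@dv; f=min(1,79.9/max(np.abs(s).max(),1e-6),42.9/max(ang,1e-6))
            sr=np.round(s*f/80,3); rr=np.round(rv*f/np.pi,3)
            n=int(np.ceil(max(np.linalg.norm(s)*f/50,ang*f/8.59,1)-1e-6))
            print('  ',list(map(float,rr))+list(map(float,sr))+[w],'x',n)
            p=p+M@(sr*80); M=M@R.from_rotvec(rr*np.pi).as_matrix()
            if f==1: break
    return p,M
E
python3 - <<'E'
from h import *
z=np.load('pics/top0.npz');im,P=z['im'],z['P'];hsv=cv2.cvtColor(im,cv2.COLOR_RGB2HSV)
H,S,V=[hsv[...,i].astype(int) for i in range(3)];Z=P[...,2]
k=(Z>30)&(Z<40)&(H>105)&(H<128);k[:265]=0;k[:,:75]=0;k[:,205:]=0
k=cv2.morphologyEx(k.astype(np.uint8),cv2.MORPH_OPEN,np.ones((2,2)))>0
q=P[k];print(cv2.minAreaRect(q[:,:2].astype(np.float32)))
plan([(507.4,-25.3,190,80.3,1)])
E
```

```text
((407.5865478515625, 305.7381286621094), (113.66242218017578, 222.30458068847656), 6.533602714538574)
-> 507.4 -25.3 190 80.3
   [-0.0, -0.0, -0.059, 0.999, -0.952, 0.107, 1] x 3
   [-0.0, -0.0, -0.051, 0.999, -0.649, 0.093, 1] x 2
   [-0.0, -0.0, -0.047, 0.999, -0.441, 0.085, 1] x 2
   [-0.0, -0.0, -0.044, 0.999, -0.274, 0.081, 1] x 2
   [-0.0, -0.0, -0.043, 0.999, -0.131, 0.079, 1] x 2
   [-0.0, -0.0, -0.043, 0.999, 0.005, 0.078, 1] x 2
   [-0.0, -0.0, -0.044, 0.999, 0.141, 0.078, 1] x 2
   [-0.0, -0.0, -0.024, 0.546, 0.156, 0.044, 1] x 1
```

Request:
arm_command(
  rows=[0,0,-0.059,0.999,-0.952,0.107,1,0,0,-0.059,0.999,-0.952,0.107,1,0,0,-0.059,0.999,-0.952,0.107,1],
)

```text
t: 0.4
ee_pos: [232.3, -499.6, 231.9]
orientation: [-3.05, -0.737, 0.0]
ft_force: [-0.6, -0.6, -1.4]
width: 87.7
grasp_force: 0.0
```

Request:
arm_command(
  rows=[0,0,-0.051,0.999,-0.649,0.093,1,0,0,-0.051,0.999,-0.649,0.093,1,0,0,-0.051,0.999,-0.649,0.093,1],
)

```text
t: 0.7
ee_pos: [280.1, -417.5, 224.9]
orientation: [-2.982, -0.979, 0.0]
ft_force: [-0.2, -0.8, -0.2]
width: 87.5
grasp_force: 0.0
```

Request:
arm_command(
  rows=[0,0,-0.047,0.999,-0.441,0.085,1,0,0,-0.047,0.999,-0.441,0.085,1,0,0,-0.047,0.999,-0.441,0.085,1],
)

```text
t: 1.0
ee_pos: [323.6, -343.6, 218.5]
orientation: [-2.904, -1.196, 0.0]
ft_force: [-0.5, -1.2, -0.1]
width: 87.7
grasp_force: 0.0
```

Request:
arm_command(
  rows=[0,0,-0.044,0.999,-0.274,0.081,1,0,0,-0.044,0.999,-0.274,0.081,1,0,0,-0.044,0.999,-0.274,0.081,1],
)

```text
t: 1.3
ee_pos: [365.2, -273.0, 212.3]
orientation: [-2.815, -1.393, -0.0]
ft_force: [-0.3, -0.3, 0.2]
width: 88.0
grasp_force: 0.0
```

Request:
arm_command(
  rows=[0,0,-0.043,0.999,-0.131,0.079,1,0,0,-0.043,0.999,-0.131,0.079,1,0,0,-0.043,0.999,-0.131,0.079,1],
)

```text
t: 1.6
ee_pos: [405.8, -203.9, 206.1]
orientation: [2.715, 1.58, 0.0]
ft_force: [0.1, -0.5, -0.1]
width: 88.1
grasp_force: 0.0
```

Request:
arm_command(
  rows=[0,0,-0.043,0.999,0.005,0.078,1,0,0,-0.043,0.999,0.005,0.078,1,0,0,-0.043,0.999,0.005,0.078,1],
)

```text
t: 1.9
ee_pos: [446.0, -135.0, 199.9]
orientation: [2.602, 1.759, 0.001]
ft_force: [0.8, -0.5, 0.0]
width: 88.3
grasp_force: 0.0
```

Request:
arm_command(
  rows=[0,0,-0.044,0.999,0.141,0.078,1,0,0,-0.044,0.999,0.141,0.078,1,0,0,-0.044,0.999,0.141,0.078,1],
)

```text
t: 2.2
ee_pos: [486.6, -65.2, 193.7]
orientation: [2.474, 1.934, 0.001]
ft_force: [0.2, -0.4, 0.0]
width: 87.5
grasp_force: 0.0
```

Request:
arm_command(
  rows=[0,0,-0.024,0.546,0.156,0.044,1,0,0,-0.024,0.546,0.156,0.044,1],
)

```text
t: 2.4
ee_pos: [509.5, -25.6, 190.2]
orientation: [2.398, 2.027, 0.002]
ft_force: [0.7, -0.3, 0.1]
width: 87.9
grasp_force: 0.0
```

```bash
python3 - <<'E'
from h import *
o=ctrl.get_obs();print(o['t'],o['ee_pos'],o['orientation'],o['qpos'])
im,P=snap('wrist','w1')
hsv=cv2.cvtColor(im,cv2.COLOR_RGB2HSV);H,S,V=[hsv[...,i].astype(int) for i in range(3)]
c=np.array([507.4,-25.3])
m=(H>15)&(H<35)&(S>110)&(V>60)&(P[...,2]>60)&(P[...,2]<80)&(np.hypot(P[...,0]-c[0],P[...,1]-c[1])<50)
q=P[m].astype(np.float32);print(len(q),cv2.minAreaRect(q[:,:2]),np.percentile(q[:,2],[5,50,95]))
d=q[:,:2]-q[:,:2].mean(0);w,v=np.linalg.eigh(d.T@d);print(q[:,:2].mean(0),np.degrees(np.arctan2(v[1,1],v[0,1])))
E
```

```text
2.4 [509.53423226 -25.61778249 190.24665184] [2.39839570e+00 2.02719085e+00 2.11300698e-03] [-7.35935982e-02  3.26847114e-01  1.92283910e+00  7.16240485e-05
  8.90076775e-01  9.37235899e-02]Traceback (most recent call last):
  File "<stdin>", line 7, in <module>
cv2.error: OpenCV(4.12.0) /io/opencv/modules/imgproc/src/convhull.cpp:143: error: (-215:Assertion failed) total >= 0 && (depth == CV_32F || depth == CV_32S) in function 'convexHull'
```

View pics/w1.png

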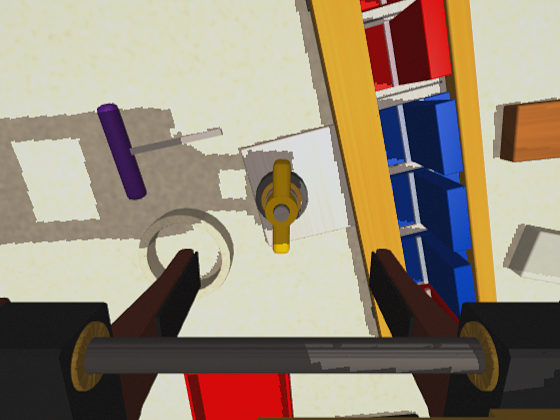

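The wing runs vertically at column 281, rows 160–250, centred between the fingers. It is already aligned with the tool; next I'll check its numeric position.

```bash
python3 - <<'E'
from h import *
z=np.load('pics/w1.npz');im,P=z['im'],z['P'];hsv=cv2.cvtColor(im,cv2.COLOR_RGB2HSV)
for v in (165,185,205,240): print(hsv[v,281],P[v,281])
H,S,V=[hsv[...,i].astype(int) for i in range(3)]
m=(H>15)&(H<35)&(S>110);m[:155]=0;m[258:]=0;m[:,265:270]=0;m[:,:265]=0;m[:,300:]=0
m&=P[...,2]>62
q=P[m].astype(np.float32);print(len(q),cv2.minAreaRect(q[:,:2]),np.percentile(q[:,2],[5,50,95]))
d=q[:,:2]-q[:,:2].mean(0);w,v=np.linalg.eigh(d.T@d);print(q[:,:2].mean(0),np.degrees(np.arctan2(v[1,1],v[0,1])))
plan([(508,-25.2,110,80.3,1),(508,-25.2,60,80.3,1)])
E
```

```text
[ 22 237 139] [512.18136645  11.51846754  70.38222872]
[ 22 237 144] [509.58908291  -3.6039887   71.62289263]
[ 0 12 66] [506.88837403 -19.3216566   72.13140587]
[ 22 237 144] [501.8247547  -48.70832513  71.34583163]Traceback (most recent call last):
  File "<stdin>", line 7, in <module>
cv2.error: OpenCV(4.12.0) /io/opencv/modules/imgproc/src/convhull.cpp:143: error: (-215:Assertion failed) total >= 0 && (depth == CV_32F || depth == CV_32S) in function 'convexHull'
```

```bash
python3 - <<'E'
from h import *
z=np.load('pics/w1.npz');im,P=z['im'],z['P'];hsv=cv2.cvtColor(im,cv2.COLOR_RGB2HSV)
H,S,V=[hsv[...,i].astype(int) for i in range(3)]
m=(H>15)&(H<35)&(S>110);m[:155]=0;m[258:]=0;m[:,:265]=0;m[:,300:]=0
m&=P[...,2]>68
q=P[m];x=q[:,:2].astype(np.float32).copy();print(len(q),cv2.minAreaRect(x),np.percentile(q[:,2],[5,50,95]))
d=x-x.mean(0);w,v=np.linalg.eigh(d.T@d);print(x.mean(0),np.degrees(np.arctan2(v[1,1],v[0,1])))
plan([(507.4,-25.2,110,80.3,1),(507.4,-25.2,60,80.3,1)])
E
```

```text
1574 ((506.159423828125, -23.858089447021484), (74.38294219970703, 25.384017944335938), 79.2436752319336) [69.30215964 71.47839905 72.80363625]
[506.4531   -21.967743] 79.29102
-> 507.4 -25.2 110 80.3
   [0.0, 0.0, 0.0, 0.016, -0.014, 0.999, 1] x 2
   [0.0, 0.0, 0.0, 0.0, -0.0, 0.002, 1] x 1
-> 507.4 -25.2 60 80.3
   [0.0, 0.0, 0.0, 0.001, -0.001, 0.625, 1] x 1
```

Request:
arm_command(
  rows=[0,0,0,0.01,-0.014,0.999,1,0,0,0,0.01,-0.014,0.999,1,0,0,0,0.01,-0.014,0.999,1],
)

```text
t: 2.75
ee_pos: [503.1, -26.7, 107.1]
orientation: [-2.4, -2.019, 0.009]
ft_force: [-0.1, 0.2, 0.1]
width: 87.7
grasp_force: 0.0
```

Request:
arm_command(
  rows=[0,0,0,0,0,0.625,1,0,0,0,0,0.625,1,0,0,0,0,0.625,1],
)

```text
validation failed for argument at $.ro...
```

Request:
arm_command(
  rows=[0,0,0,0,0,0,-1,0,0,0,0,0,0,-1,0,0,0,0,0,0,-1,0,0,0,0,0,0,-1,0,0,0,0,0,0,-1],
)

```text
t: 3.25
ee_pos: [507.0, -24.8, 111.0]
orientation: [2.401, 2.025, 0.002]
ft_force: [-0.4, -0.6, 0.9]
width: 51.3
grasp_force: 0.0
```

Request:
arm_command(
  rows=[0,0,0,0,0,0,-1,0,0,0,0,0,0,-1],
)

```text
t: 3.45
ee_pos: [506.6, -24.7, 110.3]
orientation: [2.401, 2.025, 0.0]
ft_force: [-0.6, 0.4, 0.3]
width: 35.5
grasp_force: 0.0
```

Request:
arm_command(
  rows=[0,0,0,0,0,0,0.1,0,0,0,0,0,0,0.1,0,0,0,0,0,0.625,0.1,0,0,0,0,0,0.625,0.1,0,0,0,0,0,0.625,0.1],
)

```text
t: 3.95
ee_pos: [505.4, -24.7, 59.6]
orientation: [-2.4, -2.024, 0.004]
ft_force: [-0.0, -0.2, 0.4]
width: 48.2
grasp_force: 0.0
```

Request:
arm_command(
  rows=[0,0,0,0,0,0,-1,0,0,0,0,0,0,-1,0,0,0,0,0,0,-1,0,0,0,0,0,0,-1,0,0,0,0,0,0,-1],
)

```text
t: 4.45
ee_pos: [507.2, -24.8, 61.8]
orientation: [2.401, 2.024, 0.002]
ft_force: [-1.3, 0.5, 9.5]
width: 26.7
grasp_force: 30.0
```

Request:
arm_command(
  rows=[0,0,0,0,0,0,-1,0,0,0,0,0,0,-1],
)

```text
t: 4.65
ee_pos: [507.2, -24.8, 61.7]
orientation: [2.401, 2.024, 0.002]
ft_force: [-2.7, 0.4, 8.5]
width: 26.9
grasp_force: 30.0
```

Request:
arm_command(
  rows=[0,0,0,0,0,-0.06,-0.5,0,0,0,0,0,-0.06,-0.5,0,0,0,0,0,-0.06,-1,0,0,0,0,0,-0.06,-1,0,0,0,0,0,-0.06,-1],
)

```text
t: 5.15
ee_pos: [507.1, -24.9, 65.0]
orientation: [2.401, 2.025, 0.001]
ft_force: [4.9, -2.2, -15.5]
width: 25.8
grasp_force: 30.0
```

Request:
arm_command(
  rows=[0,0,0.2,0,0,-0.016,-1,0,0,0.2,0,0,-0.016,-1,0,0,0.2,0,0,-0.016,-1,0,0,0.2,0,0,-0.016,-1,0,0,0.2,0,0,-0.016,-1],
)

```text
t: 5.65
ee_pos: [507.2, -24.8, 66.4]
orientation: [2.911, 1.18, 0.002]
ft_force: [4.8, -0.8, -11.6]
width: 25.9
grasp_force: 30.0
```

```bash
python3 - <<'E'
from h import *
o=ctrl.get_obs();print(o)
im,P=snap('wrist','w2')
E
```

```text
{'t': 5.65, 'qpos': array([-7.23722963e-02,  5.36518596e-01,  1.98328787e+00,  7.52260119e-07,
        6.20559741e-01,  7.27933815e-01]), 'qvel': array([ 2.26109024e-03, -9.84789884e-04,  2.04034041e-03, -1.55521685e-05,
       -2.07635908e-03,  1.64229290e-01]), 'joint_torque': array([  0.15949193, -53.4864521 , -14.03094739,   0.17042563,
         1.51227191,   1.03381611]), 'ee_pos': array([507.16825623, -24.83778939,  66.4483454 ]), 'orientation': array([2.91083201e+00, 1.18036291e+00, 1.72828765e-03]), 'ft_force': array([  4.81195955,  -0.76949866, -11.56547612]), 'moment': array([-0.11910198, -0.87753502,  0.066681  ]), 'grasp_force': 29.98026341199875, 'width': 25.881165951138282}
```

View pics/w2.png

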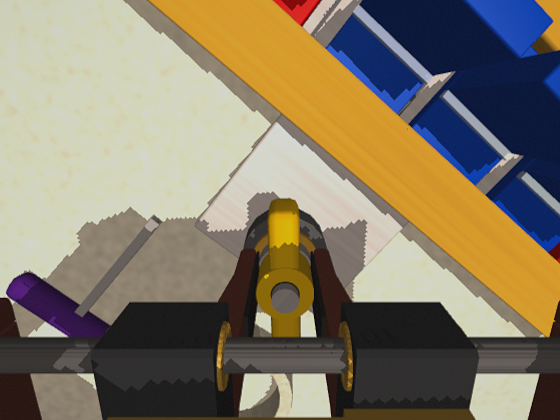

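The wing (yellow, at 285,200–330) is still vertical between the fingers, so it turns with the tool. I'll keep turning.

Request:
arm_command(
  rows=[0,0,0.2,0,0,0,-1,0,0,0.2,0,0,0,-1,0,0,0.2,0,0,0,-1,0,0,0.2,0,0,0,-1,0,0,0.2,0,0,0,-1],
)

```text
t: 6.2
ee_pos: [507.3, -25.0, 67.3]
orientation: [3.133, 0.227, 0.003]
ft_force: [2.2, -1.9, 3.0]
width: 26.5
grasp_force: 30.0
```

Request:
arm_command(
  rows=[0,0,0.2,0,0,-0.016,-1,0,0,0.2,0,0,-0.016,-1,0,0,0.2,0,0,-0.016,-1,0,0,0.2,0,0,-0.016,-1,0,0,0.2,0,0,-0.016,-1],
)

```text
t: 6.7
ee_pos: [507.3, -25.1, 68.5]
orientation: [-3.051, 0.75, -0.003]
ft_force: [1.6, -3.4, 4.8]
width: 25.8
grasp_force: 30.0
```

Request:
arm_command(
  rows=[0,0,0.11,0,0,-0.01,-1,0,0,0.11,0,0,-0.01,-1,0,0,0.11,0,0,-0.01,-1,0,0,0.11,0,0,-0.01,-1],
)

```text
t: 7.1
ee_pos: [507.2, -25.1, 69.1]
orientation: [-2.878, 1.258, -0.003]
ft_force: [1.9, -4.2, 6.5]
width: 25.8
grasp_force: 30.0
```

```bash
python3 - <<'E'
from h import *
o=ctrl.get_obs();print(o['qpos'],o['moment'],o['ft_force'])
im,P=snap('top','top1')
hsv=cv2.cvtColor(im,cv2.COLOR_RGB2HSV);H,S,V=[hsv[...,i].astype(int) for i in range(3)]
m=(H>15)&(H<35)&(S>120)&(P[...,2]>20)&(P[...,2]<45);m[:200]=0;m[265:]=0;m[:,:190]=0;m[:,385:]=0
print(cv2.minAreaRect(P[m][:,:2].astype(np.float32)))
E
```

```text
[-7.27491294e-02  5.31463723e-01  1.98281931e+00 -5.60450408e-04
  6.25679823e-01  2.32272637e+00] [-0.61523006 -0.37271848  0.05445921] [ 1.89240119 -4.24590307  6.53755022]
((575.933349609375, -18.5323486328125), (35.83167266845703, 378.6665954589844), 4.976619243621826)
```

Request:
arm_command(
  rows=[0,0,0,0,0,0,0.3,0,0,0,0,0,0,0.3,0,0,0,0,0,0,0.3,0,0,0,0,0,-0.6,0.3,0,0,0,0,0,-0.6,0.3],
)

```text
t: 7.65
ee_pos: [508.7, -24.8, 119.4]
orientation: [-2.875, 1.263, -0.007]
ft_force: [1.4, -0.2, 0.3]
width: 57.1
grasp_force: 0.0
```

Request:
arm_command(
  rows=[0,0,-0.2,0,0,0,0.3,0,0,-0.2,0,0,0,0.3,0,0,-0.2,0,0,0,0.3,0,0,-0.2,0,0,0,0.3,0,0,-0.2,0,0,0,0.3],
)

```text
t: 8.15
ee_pos: [506.1, -24.6, 115.9]
orientation: [-3.126, 0.31, 0.001]
ft_force: [-0.5, 0.5, 0.9]
width: 57.2
grasp_force: 0.0
```

Request:
arm_command(
  rows=[0,0,-0.2,0,0,0,0.3,0,0,-0.2,0,0,0,0.3,0,0,-0.2,0,0,0,0.3,0,0,-0.2,0,0,0,0.3,0,0,-0.2,0,0,0,0.3],
)

```text
t: 8.65
ee_pos: [506.2, -24.7, 116.0]
orientation: [-3.07, -0.667, 0.001]
ft_force: [-1.0, 0.1, 0.3]
width: 56.7
grasp_force: 0.0
```

Request:
arm_command(
  rows=[0,0,-0.2,0,0,0,0.3,0,0,-0.2,0,0,0,0.3,0,0,-0.2,0,0,0,0.3,0,0,-0.2,0,0,0,0.3,0,0,-0.2,0,0,0,0.3],
)

```text
t: 9.15
ee_pos: [506.3, -24.8, 116.1]
orientation: [-2.715, -1.58, 0.001]
ft_force: [0.3, -0.6, -0.4]
width: 56.7
grasp_force: 0.0
```

Request:
arm_command(
  rows=[0,0,-0.2,0,0,0,0.3,0,0,-0.2,0,0,0,0.3,0,0,-0.2,0,0,0,0.3,0,0,-0.2,0,0,0,0.3,0,0,-0.2,0,0,0,0.3],
)

```text
t: 9.65
ee_pos: [506.4, -24.8, 116.2]
orientation: [-2.095, -2.34, 0.0]
ft_force: [-0.3, 0.6, -0.0]
width: 56.8
grasp_force: 0.0
```

Request:
arm_command(
  rows=[0,0,-0.2,0,0,0,0.3,0,0,-0.2,0,0,0,0.3,0,0,-0.2,0,0,0,0.3,0,0,-0.2,0,0,0,0.3,0,0,-0.2,0,0,0,0.3],
)

```text
t: 10.15
ee_pos: [506.5, -24.8, 116.3]
orientation: [-1.271, -2.873, -0.0]
ft_force: [-0.0, 0.6, 0.2]
width: 57.2
grasp_force: 0.0
```

Request:
arm_command(
  rows=[0,0,0,0,0,0.6,0.3,0,0,0,0,0,0.6,0.3,0,0,0,0,0,0.6,-1,0,0,0,0,0,0.6,-1,0,0,0,0,0,0.6,-1],
)

```text
t: 10.65
ee_pos: [507.7, -24.9, 70.2]
orientation: [1.267, 2.872, 0.002]
ft_force: [-0.1, 0.1, -0.5]
width: 36.4
grasp_force: 0.0
```

Request:
arm_command(
  rows=[0,0,0,0,0,0,-1,0,0,0,0,0,0,-1,0,0,0,0,0,0,-1,0,0,0,0,0,0,-1,0,0,0,0,0,0,-1],
)

```text
t: 11.15
ee_pos: [507.2, -25.1, 69.6]
orientation: [1.266, 2.873, 0.001]
ft_force: [-1.2, -1.8, 8.3]
width: 25.8
grasp_force: 30.0
```

Request:
arm_command(
  rows=[0,0,0.2,0,0,-0.016,-1,0,0,0.2,0,0,-0.016,-1,0,0,0.2,0,0,-0.016,-1,0,0,0.2,0,0,-0.016,-1,0,0,0.2,0,0,-0.016,-1],
)

```text
t: 11.65
ee_pos: [507.2, -25.1, 70.9]
orientation: [2.097, 2.337, 0.001]
ft_force: [-1.6, -1.6, 8.4]
width: 25.7
grasp_force: 30.0
```

Request:
arm_command(
  rows=[0,0,0.2,0,0,-0.016,-1,0,0,0.2,0,0,-0.016,-1,0,0,0.2,0,0,-0.016,-1,0,0,0.2,0,0,-0.016,-1,0,0,0.2,0,0,-0.016,-1],
)

```text
t: 12.15
ee_pos: [507.1, -25.1, 72.1]
orientation: [2.717, 1.575, 0.002]
ft_force: [-1.4, -2.3, 8.2]
width: 25.8
grasp_force: 30.0
```

```bash
python3 - <<'E'
from h import *
o=ctrl.get_obs();print(o['qpos'],o['moment'],o['ft_force'])
im,P=snap('top','top2')
hsv=cv2.cvtColor(im,cv2.COLOR_RGB2HSV);H,S,V=[hsv[...,i].astype(int) for i in range(3)]
m=(H>15)&(H<35)&(S>120)&(P[...,2]>20)&(P[...,2]<45);m[:200]=0;m[265:]=0;m[:,:190]=0;m[:,385:]=0
print(cv2.minAreaRect(P[m][:,:2].astype(np.float32)))
E
```

```text
[-7.26622650e-02  5.25731680e-01  1.98244120e+00 -6.42957636e-04
  6.31806809e-01  4.47633144e-01] [-0.37997574  0.3233157   0.16588516] [-1.37430219 -2.33293473  8.19771881]
((570.0117797851562, -18.765960693359375), (35.702354431152344, 378.50787353515625), 5.013229846954346)
```

Request:
arm_command(
  rows=[0,0,0.16,0,0,-0.014,-1,0,0,0.16,0,0,-0.014,-1,0,0,0.16,0,0,-0.014,-1,0,0,0.16,0,0,-0.014,-1],
)

```text
t: 12.6
ee_pos: [507.1, -25.1, 73.1]
orientation: [3.024, 0.85, 0.002]
ft_force: [-1.5, -1.7, 7.0]
width: 25.7
grasp_force: 30.0
```

```bash
cat > jaw.py <<'E'
from h import *
o=ctrl.get_obs();print(o['qpos'],o['moment'],o['ft_force'])
im,P=snap('top','top3')
hsv=cv2.cvtColor(im,cv2.COLOR_RGB2HSV);H,S,V=[hsv[...,i].astype(int) for i in range(3)]
m=(H>15)&(H<35)&(S>120)&(P[...,2]>20)&(P[...,2]<45);m[:200]=0;m[265:]=0;m[:,:190]=0;m[:,385:]=0
print(cv2.minAreaRect(P[m][:,:2].astype(np.float32)))
E
python3 jaw.py
```

```text
[-7.26585255e-02  5.23790215e-01  1.98224034e+00 -6.23958106e-04
  6.34036617e-01  9.50583637e-01] [-0.29805209  0.2573414   0.2359788 ] [-1.50549356 -1.66017993  7.00157574]
((567.3689575195312, -19.139907836914062), (35.85902786254883, 378.7573547363281), 4.976760387420654)
```

Request:
arm_command(
  rows=[0,0,0.06,0,0,-0.003,-1,0,0,0.06,0,0,-0.003,-1,0,0,0.06,0,0,-0.003,-1],
)

```text
t: 12.95
ee_pos: [507.0, -25.0, 73.3]
orientation: [3.089, 0.569, 0.002]
ft_force: [-1.5, -1.0, 5.5]
width: 25.7
grasp_force: 30.0
```

```bash
python3 jaw.py
```

```text
[-7.24972878e-02  5.23521176e-01  1.98230184e+00 -9.06557442e-04
  6.34311843e-01  1.13497749e+00] [-0.36679833  0.20294509  0.33436156] [-1.47727901 -0.99940884  5.4658973 ]
((567.262451171875, -19.250701904296875), (35.91746520996094, 378.666015625), 4.971738815307617)
```

```bash
python3 - <<'E'
from h import *
z=np.load('pics/top0.npz');im,P,W,K=z['im'],z['P'],z['W'],z['K'];hsv=cv2.cvtColor(im,cv2.COLOR_RGB2HSV)
H,S,V=[hsv[...,i].astype(int) for i in range(3)]
for n,m,r in(('B',(H>105)&(H<128)&(S>130),(80,265,200,345)),('R',((H<8)|(H>172))&(S>150)&(V>60),(360,265,480,345))):
    k=np.zeros(m.shape,bool);k[r[1]:r[3],r[0]:r[2]]=1
    m=cv2.morphologyEx((m&k).astype(np.uint8),cv2.MORPH_OPEN,np.ones((3,3)))
    v,u=np.nonzero(m);d=np.stack([(u-K[0,2])/K[0,0],(v-K[1,2])/K[1,1],np.ones(len(u))],1)@W[:3,:3].T
    q=W[:3,3]+d*((35-W[2,3])/d[:,2])[:,None]
    print(n,cv2.minAreaRect(q[:,:2].astype(np.float32)))
    # rim-height points' median-based check
    print(np.median(q,0))
p,M=plan([(507,-25,140,74.8,.2),(591,0,160,94.9,.2),(630.8,15.8,140,94.9,.2),(630.8,15.8,68,94.9,.2)])
E
```

```text
B ((413.01287841796875, 296.4442138671875), (109.16062927246094, 201.2176055908203), 6.677002906799316)
[413.12121471 295.56621052  35.        ]
R ((422.56805419921875, -293.4101257324219), (193.62770080566406, 102.91120147705078), 84.7652359008789)
[ 421.06731917 -293.80153321   35.        ]
-> 507 -25 140 74.8
   [0.0, -0.0, -0.238, 0.001, -0.0, -0.664, 0.2] x 5
   [0.001, 0.0, -0.061, -0.0, -0.0, -0.17, 0.2] x 2
-> 591 0 160 94.9
   [-0.0, -0.0, -0.112, 0.578, 0.93, -0.251, 0.2] x 3
-> 630.8 15.8 140 94.9
   [-0.0, -0.0, -0.0, 0.154, 0.513, 0.249, 0.2] x 1
-> 630.8 15.8 68 94.9
   [-0.0, -0.0, -0.0, -0.0, 0.001, 0.9, 0.2] x 2
```

```bash
python3 - <<'E'
from h import *
im=cv2.imread('pics/top0.png')
a=np.vstack([cv2.resize(im[265:345,80:205],None,fx=3.7,fy=3.7,interpolation=cv2.INTER_CUBIC),cv2.resize(im[265:345,360:485],None,fx=3.7,fy=3.7,interpolation=cv2.INTER_CUBIC)])
print(a.shape);cv2.imwrite('pics/tr.png',cv2.convertScaleAbs(a,alpha=1.8))
E
```

```text
(592, 462, 3)
```

View pics/tr.png

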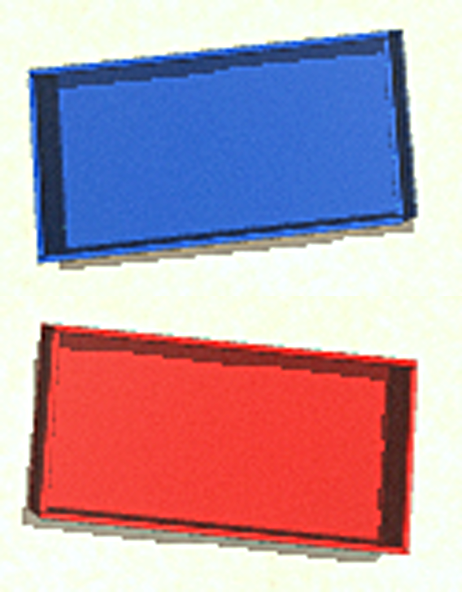

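```bash
python3 - <<'E'
from h import *
z=np.load('pics/top0.npz');W,K=z['W'],z['K']
for n,c,o in(('B',[(30,70),(390,34),(402,216),(38,262)],(80,265)),('R',[(52,325),(416,360),(408,552),(42,516)],(360,265-80))):
    c=np.array(c)/3.7+o;d=np.stack([(c[:,0]-K[0,2])/K[0,0],(c[:,1]-K[1,2])/K[1,1],np.ones(4)],1)@W[:3,:3].T
    q=(W[:3,3]+d*((35-W[2,3])/d[:,2])[:,None])[:,:2]
    e=q[0]-q[1];f=q[3]-q[2];print(n,q.mean(0),np.linalg.norm(e),np.linalg.norm(f),np.linalg.norm(q[0]-q[3]),[np.degrees(np.arctan2(v[1],v[0]))-90 for v in(e,f)])
E
```

```text
B [412.25996867 299.78885103] 209.0589777607905 208.82570539066913 108.7030869744348 [np.float64(6.084477407086325), np.float64(7.5249909609604515)]
R [ 418.85784504 -302.0682595 ] 209.19975388692703 207.41438637648218 108.06538895577553 [np.float64(-5.0496152285577125), np.float64(-5.041260193330416)]
```

Request:
arm_command(
  rows=[0,0,0,0,0,0,0.2,0,0,0,0,0,0,0.2,0,0,0,0,0,0,0.2,0,0,0,0,0,-0.95,0.2,0,0,0,0,0,-0.95,0.2],
)

```text
t: 13.5
ee_pos: [506.8, -24.8, 149.4]
orientation: [-3.089, -0.569, 0.001]
ft_force: [0.8, 0.6, 0.0]
width: 52.6
grasp_force: 0.0
```

```bash
python3 - <<'E'
from h import *
plan([(632,15,155,94.9,.2),(630.8,15.8,68,94.9,.2)])
p=np.array([630.8,15.8,68.]);a=np.radians(94.9);M=np.array([[np.cos(a),np.sin(a),0],[np.sin(a),-np.cos(a),0],[0,0,-1]])
p,M=plan([(630.8,15.8,160,94.9,-1),(404.8,361.6,150,96.7,-1),(404.8,361.6,62,96.7,-1),(404.8,361.6,160,96.7,.2),(635.9,-45.5,160,94.9,.2),(635.9,-45.5,68,94.9,.2)],p,M)
E
```

```text
-> 632 15 155 94.9
   [-0.0, 0.0, -0.238, 0.95, 0.054, -0.041, 0.2] x 5
   [-0.0, -0.0, -0.173, 0.479, 0.498, -0.03, 0.2] x 4
-> 630.8 15.8 68 94.9
   [-0.0, -0.0, -0.0, 0.011, -0.012, 0.999, 0.2] x 2
   [-0.0, -0.0, -0.0, 0.001, -0.002, 0.089, 0.2] x 1
-> 630.8 15.8 160 94.9
   [0.0, 0.0, 0.0, 0.0, 0.0, -0.999, -1] x 2
   [0.0, 0.0, 0.0, 0.0, 0.0, -0.151, -1] x 1
-> 404.8 361.6 150 96.7
   [0.0, 0.0, -0.002, 0.999, -0.537, 0.027, -1] x 2
   [0.0, 0.0, -0.002, 0.999, -0.529, 0.027, -1] x 2
   [0.0, 0.0, -0.002, 0.999, -0.521, 0.028, -1] x 2
   [0.0, 0.0, -0.003, 0.999, -0.513, 0.027, -1] x 2
   [0.0, 0.0, -0.001, 0.58, -0.292, 0.016, -1] x 2
-> 404.8 361.6 62 96.7
   [0.0, 0.0, 0.0, 0.0, 0.0, 0.999, -1] x 2
   [0.0, 0.0, 0.0, 0.0, 0.0, 0.101, -1] x 1
-> 404.8 361.6 160 96.7
   [0.0, 0.0, 0.0, 0.0, 0.0, -0.999, 0.2] x 2
   [0.0, 0.0, 0.0, 0.0, 0.0, -0.226, 0.2] x 1
-> 635.9 -45.5 160 94.9
   [0.0, 0.0, 0.002, -0.999, 0.422, 0.0, 0.2] x 2
   [0.0, 0.0, 0.002, -0.999, 0.429, 0.0, 0.2] x 2
   [0.0, 0.0, 0.002, -0.999, 0.436, 0.0, 0.2] x 2
   [0.0, 0.0, 0.002, -0.999, 0.444, 0.0, 0.2] x 2
   [0.0, 0.0, 0.001, -0.999, 0.452, 0.0, 0.2] x 2
   [0.0, 0.0, 0.001, -0.364, 0.166, 0.0, 0.2] x 1
-> 635.9 -45.5 68 94.9
   [0.0, 0.0, -0.0, 0.0, 0.0, 0.999, 0.2] x 2
   [0.0, 0.0, -0.0, 0.0, 0.0, 0.151, 0.2] x 1
```

Request:
arm_command(
  rows=[0,0,-0.238,0.95,0.054,-0.041,0.2,0,0,-0.238,0.95,0.054,-0.041,0.2,0,0,-0.238,0.95,0.054,-0.041,0.2,0,0,-0.238,0.95,0.054,-0.041,0.2,0,0,-0.238,0.95,0.054,-0.041,0.2],
)

```text
t: 14.0
ee_pos: [579.0, -1.6, 151.2]
orientation: [-2.663, -1.666, 0.001]
ft_force: [0.5, 0.7, 0.2]
width: 52.8
grasp_force: 0.0
```

Request:
arm_command(
  rows=[0,0,-0.173,0.479,0.498,-0.03,0.2,0,0,-0.173,0.479,0.498,-0.03,0.2,0,0,-0.173,0.479,0.498,-0.03,0.2,0,0,-0.173,0.479,0.498,-0.03,0.2,0,0,-0.173,0.479,0.498,-0.03,0.2],
)

```text
t: 14.5
ee_pos: [631.5, 15.0, 153.5]
orientation: [-2.124, -2.314, 0.001]
ft_force: [-0.4, 0.5, 0.2]
width: 52.5
grasp_force: 0.0
```

```bash
python3 - <<'E'
from h import *
o=ctrl.get_obs();print(o['ee_pos'])
im,P=snap('wrist','w3')
plan([(630.8,15.8,68,94.9,.2)])
hsv=cv2.cvtColor(im,cv2.COLOR_RGB2HSV);H,S,V=[hsv[...,i].astype(int) for i in range(3)]
Z=P[...,2]
for n,m in(('red',((H<8)|(H>172))),('blue',(H>105)&(H<128))):
    k=(m&(S>130)&(Z>85)&(Z<100)).astype(np.uint8)
    N,l,st,c=cv2.connectedComponentsWithStats(k)
    for i in range(1,N):
        if st[i,4]>100:
            r=cv2.minAreaRect(P[l==i][:,:2].astype(np.float32));print(n,np.round(r[0],1),np.round(r[1],1),round(r[2],1))
E
```

```text
[631.53141552  15.0328452  153.52534023]
-> 630.8 15.8 68 94.9
   [-0.0, -0.0, -0.001, 0.01, -0.008, 0.999, 0.2] x 2
   [-0.0, -0.0, 0.0, 0.001, -0.0, 0.072, 0.2] x 1
red [619.2 132.7] [13.8 31. ] 5.4
red [623.2  79.3] [13.5 49. ] 5.3
blue [746.6 133.2] [11.5 25.5] 9.0
blue [629.4  14.2] [13.3 50. ] 5.2
blue [634.4 -39.5] [13.2 37.1] 5.1
blue [ 638.5 -108.3] [13.2 40.4] 5.2
```

View pics/w3.png

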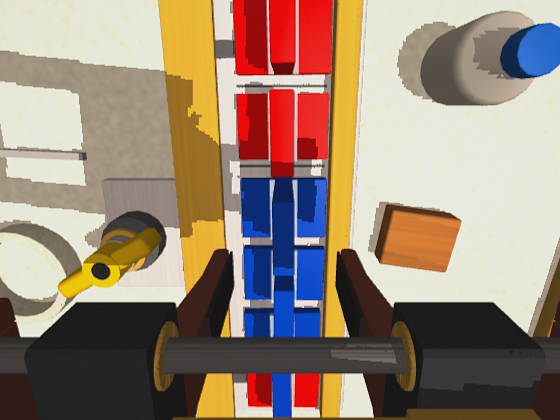

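The jaw lip (columns 180–230) now clears every foot. The blue bracket under the gripper at column 283 is centred between the fingers.

Request:
arm_command(
  rows=[0,0,0,0.005,-0.012,0.999,0.2,0,0,0,0.005,-0.012,0.999,0.2,0,0,0,0.005,-0.012,0.999,0.2],
)

```text
t: 14.85
ee_pos: [627.4, 15.2, 70.0]
orientation: [-2.124, -2.307, 0.009]
ft_force: [0.1, 0.9, -1.2]
width: 52.7
grasp_force: 0.0
```

Request:
arm_command(
  rows=[0,0,0,0,0,0.07,-1,0,0,0,0,0,0.07,-1,0,0,0,0,0,0.07,-1,0,0,0,0,0,0.07,-1,0,0,0,0,0,0.07,-1],
)

```text
t: 15.35
ee_pos: [631.4, 15.2, 69.4]
orientation: [2.125, 2.313, 0.002]
ft_force: [-0.4, 0.6, 0.4]
width: 16.2
grasp_force: 0.0
```

Request:
arm_command(
  rows=[0,0,0,0,0,0,-1,0,0,0,0,0,0,-1,0,0,0,0,0,0,-1],
)

```text
t: 15.65
ee_pos: [631.3, 15.3, 69.3]
orientation: [2.125, 2.313, 0.001]
ft_force: [-0.9, -0.1, 5.6]
width: 13.7
grasp_force: 30.0
```

Request:
arm_command(
  rows=[0,0,0,0,0,-0.4,-1,0,0,0,0,0,-0.8,-1,0,0,0,0,0,-0.999,-1],
)

```text
t: 15.95
ee_pos: [631.9, 15.3, 150.7]
orientation: [2.124, 2.312, 0.003]
ft_force: [1.1, -0.3, -0.6]
width: 13.9
grasp_force: 30.0
```

Request:
arm_command(
  rows=[0,0,0,0,0,-0.15,-1,0,0,0,0,0,-0.15,-1],
)

```text
t: 16.15
ee_pos: [631.4, 15.3, 161.5]
orientation: [2.124, 2.312, 0.002]
ft_force: [-0.2, 0.5, -0.9]
width: 13.8
grasp_force: 30.0
```

Request:
arm_command(
  rows=[0,0,0,0.911,-0.49,0,-1,0,0,0,0.911,-0.49,0,-1,0,0,0,0.911,-0.49,0,-1],
)

```text
t: 16.45
ee_pos: [582.2, 86.9, 158.5]
orientation: [-2.12, -2.314, 0.005]
ft_force: [0.2, 0.2, -2.6]
width: 13.6
grasp_force: 30.0
```

Request:
arm_command(
  rows=[0,0,0,0.911,-0.49,0,-1,0,0,0,0.911,-0.49,0,-1,0,0,0,0.911,-0.49,0,-1],
)

```text
t: 16.75
ee_pos: [537.9, 155.7, 158.9]
orientation: [-2.12, -2.315, 0.004]
ft_force: [0.5, -0.6, -0.8]
width: 13.9
grasp_force: 30.0
```

Request:
arm_command(
  rows=[0,0,0,0.911,-0.49,0,-1,0,0,0,0.911,-0.49,0,-1,0,0,0,0.911,-0.49,0,-1],
)

```text
t: 17.05
ee_pos: [493.7, 224.5, 159.4]
orientation: [-2.122, -2.316, 0.002]
ft_force: [0.6, 0.1, -1.3]
width: 14.1
grasp_force: 30.0
```

Request:
arm_command(
  rows=[0,0,0,0.911,-0.49,0,-1,0,0,0,0.911,-0.49,0,-1,0,0,0,0.911,-0.49,0,-1],
)

```text
t: 17.35
ee_pos: [449.3, 293.7, 159.7]
orientation: [-2.122, -2.316, 0.001]
ft_force: [0.1, -0.2, -1.3]
width: 13.7
grasp_force: 30.0
```

Request:
arm_command(
  rows=[0,0,-0.01,0.911,-0.49,0,-1,0,0,-0.01,0.911,-0.49,0,-1,0,0,-0.01,0.911,-0.49,0,-1,0,0,-0.01,0.911,-0.49,0,-1],
)

```text
t: 17.75
ee_pos: [405.6, 361.0, 159.9]
orientation: [2.087, 2.347, -0.001]
ft_force: [0.5, -0.2, -0.8]
width: 14.0
grasp_force: 30.0
```

```bash
python3 - <<'E'
from h import *
o=ctrl.get_obs();print(o['ee_pos'],o['width'])
im,P=snap('wrist','w4')
plan([(404.8,361.6,62,96.7,-1)])
E
```

```text
[405.62056962 360.98265039 159.87124951] 14.005240819120528
-> 404.8 361.6 62 96.7
   [-0.0, 0.0, -0.0, 0.012, -0.009, 0.999, -1] x 2
   [-0.0, 0.0, -0.0, 0.003, -0.001, 0.225, -1] x 1
```

View pics/w4.png

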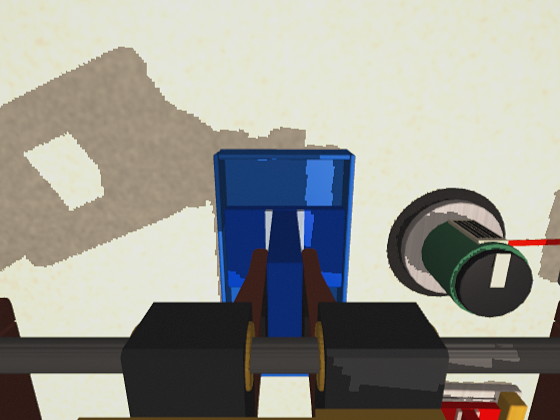

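The tray (columns 217–353) is centred on the held bracket (column 286), so I can lower it.

Request:
arm_command(
  rows=[0,0,0,0.01,-0.009,0.8,-1,0,0,0,0.01,-0.009,0.8,-1,0,0,0,0.01,-0.009,0.999,-1,0,0,0,0.01,-0.009,0.999,-1],
)

```text
t: 18.2
ee_pos: [403.4, 360.4, 78.6]
orientation: [-2.09, -2.345, 0.008]
ft_force: [-0.6, 0.0, -0.7]
width: 13.8
grasp_force: 30.0
```

Request:
arm_command(
  rows=[0,0,0,0,0,0.225,-1,0,0,0,0,0,0.225,-1,0,0,0,0,0,0.225,0.2,0,0,0,0,0,0.225,0.2,0,0,0,0,0,0.225,0.2],
)

```text
t: 18.7
ee_pos: [404.3, 362.7, 63.4]
orientation: [2.089, 2.346, 0.002]
ft_force: [0.3, 0.1, 0.5]
width: 34.5
grasp_force: 0.0
```

Request:
arm_command(
  rows=[0,0,0,0,0,0,0.2,0,0,0,0,0,-0.4,0.2,0,0,0,0,0,-0.999,0.2,0,0,0,0,0,-0.999,0.2],
)

```text
t: 19.1
ee_pos: [406.5, 364.9, 147.7]
orientation: [2.088, 2.346, 0.015]
ft_force: [-0.2, 0.7, -0.0]
width: 52.5
grasp_force: 0.0
```

```bash
python3 - <<'E'
from h import *
snap('top','top4')
plan([(634.9,-45.5,160,94.9,.2),(634.9,-45.5,68,94.9,.2)])
E
```

```text
-> 634.9 -45.5 160 94.9
   [0.0, -0.0, 0.002, -0.999, 0.416, -0.035, 0.2] x 2
   [0.0, -0.0, 0.002, -0.999, 0.423, -0.035, 0.2] x 2
   [0.0, -0.0, 0.002, -0.999, 0.431, -0.035, 0.2] x 2
   [0.001, -0.001, 0.002, -0.999, 0.439, -0.036, 0.2] x 2
   [0.0, -0.0, 0.001, -0.999, 0.446, -0.033, 0.2] x 2
   [0.001, -0.0, 0.001, -0.389, 0.175, -0.014, 0.2] x 1
-> 634.9 -45.5 68 94.9
   [-0.0, -0.0, -0.0, -0.0, 0.001, 0.999, 0.2] x 2
   [-0.0, -0.0, -0.0, -0.001, -0.0, 0.151, 0.2] x 1
```

Request:
arm_command(
  rows=[0,0,0,-0.9,0.378,-0.03,0.2,0,0,0,-0.9,0.378,-0.03,0.2],
)

```text
t: 19.35
ee_pos: [442.0, 293.0, 144.0]
orientation: [2.087, 2.348, -0.002]
ft_force: [-0.7, -0.2, 0.2]
width: 52.8
grasp_force: 0.0
```

Request:
arm_command(
  rows=[0,0,0,-0.9,0.378,-0.03,0.2,0,0,0,-0.9,0.378,-0.03,0.2],
)

```text
t: 19.55
ee_pos: [480.9, 224.0, 146.1]
orientation: [-2.089, -2.346, 0.003]
ft_force: [-0.1, -0.5, 1.1]
width: 52.5
grasp_force: 0.0
```

Request:
arm_command(
  rows=[0,0,0,-0.9,0.378,-0.03,0.2,0,0,0,-0.9,0.378,-0.03,0.2],
)

```text
t: 19.75
ee_pos: [519.4, 155.9, 148.5]
orientation: [-2.09, -2.345, 0.002]
ft_force: [-0.9, 0.6, 1.3]
width: 52.5
grasp_force: 0.0
```

Request:
arm_command(
  rows=[0,0,0,-0.9,0.378,-0.03,0.2,0,0,0,-0.9,0.378,-0.03,0.2],
)

```text
t: 19.95
ee_pos: [557.9, 87.8, 150.9]
orientation: [-2.09, -2.345, 0.002]
ft_force: [-0.6, 0.1, 0.7]
width: 52.6
grasp_force: 0.0
```

Request:
arm_command(
  rows=[0,0,0,-0.9,0.378,-0.03,0.2,0,0,0,-0.9,0.378,-0.03,0.2],
)

```text
t: 20.15
ee_pos: [596.4, 19.8, 153.2]
orientation: [-2.09, -2.345, 0.001]
ft_force: [0.4, 0.5, 0.3]
width: 52.8
grasp_force: 0.0
```

Request:
arm_command(
  rows=[0,0,0.01,-0.9,0.378,-0.03,0.2,0,0,0.01,-0.9,0.378,-0.03,0.2,0,0,0.01,-0.9,0.378,-0.03,0.2,0,0,0.01,-0.9,0.378,-0.03,0.2],
)

```text
t: 20.55
ee_pos: [633.1, -45.7, 155.2]
orientation: [-2.125, -2.311, 0.002]
ft_force: [0.7, -0.0, -0.7]
width: 52.7
grasp_force: 0.0
```

```bash
python3 - <<'E'
from h import *
plan([(634.9,-45.5,68.5,94.9,.2)])
z=np.load('pics/top4.npz');im,P=z['im'],z['P'];hsv=cv2.cvtColor(im,cv2.COLOR_RGB2HSV);H,S,V=[hsv[...,i].astype(int) for i in range(3)]
k=(H>105)&(H<128)&(S>100)&(P[...,2]>75);k[:265]=0;k[:,:75]=0;k[:,205:]=0
print(cv2.minAreaRect(P[k][:,:2].astype(np.float32)),np.median(P[k][:,2]))
E
```

```text
-> 634.9 -45.5 68.5 94.9
   [-0.001, -0.0, -0.001, 0.0, 0.023, 0.999, 0.2] x 2
   [0.0, -0.0, 0.0, 0.0, 0.002, 0.085, 0.2] x 1
((385.2064208984375, 355.7386169433594), (53.79704666137695, 55.5950927734375), 6.719178676605225) 84.50998263303381
```

Request:
arm_command(
  rows=[0,0,0,0,0.02,0.999,0.2,0,0,0,0,0.02,0.999,0.2,0,0,0,0,0.02,0.999,0.2],
)

```text
t: 20.85
ee_pos: [631.3, -43.6, 72.2]
orientation: [-2.118, -2.31, 0.009]
ft_force: [-0.9, 0.5, 1.6]
width: 52.6
grasp_force: 0.0
```

Request:
arm_command(
  rows=[0,0,0,0,0,0.08,-1,0,0,0,0,0,0.08,-1,0,0,0,0,0,0.08,-1,0,0,0,0,0,0.08,-1,0,0,0,0,0,0.08,-1],
)

```text
t: 21.35
ee_pos: [636.3, -45.5, 71.5]
orientation: [2.125, 2.312, 0.002]
ft_force: [-0.2, 0.6, 0.6]
width: 16.3
grasp_force: 0.0
```

Request:
arm_command(
  rows=[0,0,0,0,0,0,-1,0,0,0,0,0,0,-1,0,0,0,0,0,0,-1],
)

```text
t: 21.65
ee_pos: [636.2, -45.5, 71.3]
orientation: [2.125, 2.313, 0.001]
ft_force: [-0.7, 1.6, 6.6]
width: 13.9
grasp_force: 30.0
```

Request:
arm_command(
  rows=[0,0,0,0,0,-0.4,-1,0,0,0,0,0,-0.8,-1,0,0,0,0,0,-0.999,-1],
)

```text
t: 21.95
ee_pos: [636.8, -45.6, 152.7]
orientation: [2.124, 2.312, 0.003]
ft_force: [0.6, 0.0, -0.2]
width: 13.9
grasp_force: 30.0
```

Request:
arm_command(
  rows=[0,0,0,0,0,-0.15,-1,0,0,0,0,0,-0.15,-1],
)

```text
t: 22.15
ee_pos: [636.4, -45.5, 163.5]
orientation: [2.124, 2.312, 0.002]
ft_force: [-0.9, -0.4, -1.2]
width: 14.1
grasp_force: 30.0
```

Request:
arm_command(
  rows=[0,0,0,0.908,-0.482,0,-1,0,0,0,0.908,-0.482,0,-1,0,0,0,0.908,-0.482,0,-1],
)

```text
t: 22.45
ee_pos: [587.7, 26.2, 160.4]
orientation: [-2.12, -2.313, 0.005]
ft_force: [-0.1, -0.3, -1.0]
width: 14.0
grasp_force: 30.0
```

Request:
arm_command(
  rows=[0,0,0,0.908,-0.482,0,-1,0,0,0,0.908,-0.482,0,-1,0,0,0,0.908,-0.482,0,-1],
)

```text
t: 22.75
ee_pos: [544.0, 94.6, 160.9]
orientation: [-2.12, -2.315, 0.004]
ft_force: [0.4, 0.4, -2.2]
width: 14.0
grasp_force: 30.0
```

Request:
arm_command(
  rows=[0,0,0,0.908,-0.482,0,-1,0,0,0,0.908,-0.482,0,-1,0,0,0,0.908,-0.482,0,-1],
)

```text
t: 23.05
ee_pos: [500.5, 163.3, 161.4]
orientation: [-2.121, -2.315, 0.003]
ft_force: [0.4, -0.0, -0.0]
width: 13.8
grasp_force: 30.0
```

Request:
arm_command(
  rows=[0,0,0,0.908,-0.482,0,-1,0,0,0,0.908,-0.482,0,-1,0,0,0,0.908,-0.482,0,-1],
)

```text
t: 23.35
ee_pos: [456.8, 232.2, 161.7]
orientation: [-2.122, -2.316, 0.001]
ft_force: [0.4, -0.3, -2.3]
width: 13.9
grasp_force: 30.0
```

Request:
arm_command(
  rows=[0,0,-0.01,0.908,-0.482,0,-1,0,0,-0.01,0.908,-0.482,0,-1,0,0,-0.01,0.908,-0.482,0,-1,0,0,-0.01,0.908,-0.482,0,-1,0,0,-0.01,0.908,-0.482,0,-1],
)

```text
t: 23.85
ee_pos: [414.0, 299.1, 162.1]
orientation: [2.09, 2.345, -0.0]
ft_force: [0.0, -0.1, -0.8]
width: 13.8
grasp_force: 30.0
```

```bash
cat > held.py <<'E'
from h import *
import sys
# held bracket and tray in the tool frame, from the wrist picture
im,P=snap('wrist','wh');p,M=pose();o=ctrl.get_obs()
plan([tuple(map(float,sys.argv[1:5]))+(-1,)])
hsv=cv2.cvtColor(im,cv2.COLOR_RGB2HSV);H,S,V=[hsv[...,i].astype(int) for i in range(3)]
m=(((H>105)&(H<128))|(H<8)|(H>172))&(S>130)
T=(P-p)@M
k=m&(np.abs(T[...,0])<40)&(np.abs(T[...,1])<45)&(T[...,2]>-40)&(T[...,2]<75)
q=T[k];up=q[np.abs(q[:,1])<6];ft=q[q[:,2]>38]
print('w',o['width'],'n',len(q),'upright x,z top',np.percentile(up,[2,98],0).round(1).tolist() if len(up) else None,'foot',np.percentile(ft,[2,98],0).round(1).tolist() if len(ft) else None)
E
python3 held.py 412 300 62 96.7
```

```text
-> 412.0 300.0 62.0 96.7
   [0.0, 0.0, -0.001, 0.013, -0.018, 0.999, -1] x 2
   [0.0, 0.0, 0.0, 0.003, -0.004, 0.252, -1] x 1
w 13.958801822083904 n 11410 upright x,z top [[-9.2, -5.8, -22.6], [24.5, 5.6, 49.3]] foot [[-23.2, -34.9, 46.5], [24.2, 33.1, 54.9]]
```

Request:
arm_command(
  rows=[0,0,0,0.013,-0.018,0.8,-1,0,0,0,0.013,-0.018,0.8,-1,0,0,0,0.013,-0.018,0.999,-1,0,0,0,0.013,-0.018,0.999,-1],
)

```text
t: 24.3
ee_pos: [410.9, 299.2, 80.6]
orientation: [-2.09, -2.345, 0.006]
ft_force: [-0.1, -0.9, -0.3]
width: 13.9
grasp_force: 30.0
```

Request:
arm_command(
  rows=[0,0,0,0,0,0.22,-1,0,0,0,0,0,0.22,-1,0,0,0,0,0,0.22,0.2,0,0,0,0,0,0.22,0.2,0,0,0,0,0,0.22,0.2],
)

```text
t: 24.8
ee_pos: [412.0, 301.3, 65.8]
orientation: [2.089, 2.346, 0.003]
ft_force: [0.2, 0.2, -0.4]
width: 34.5
grasp_force: 0.0
```

Request:
arm_command(
  rows=[0,0,0,0,0,0,0.2,0,0,0,0,0,-0.4,0.2,0,0,0,0,0,-0.999,0.2,0,0,0,0,0,-0.999,0.2],
)

```text
t: 25.2
ee_pos: [414.2, 303.1, 150.0]
orientation: [2.087, 2.345, 0.015]
ft_force: [-0.5, 0.8, 0.2]
width: 52.7
grasp_force: 0.0
```

Request:
arm_command(
  rows=[0,0,0,-0.898,0.373,-0.03,0.2,0,0,0,-0.898,0.373,-0.03,0.2],
)

```text
t: 25.4
ee_pos: [449.9, 232.2, 147.6]
orientation: [2.086, 2.348, 0.002]
ft_force: [-0.7, -0.0, -0.3]
width: 52.9
grasp_force: 0.0
```

Request:
arm_command(
  rows=[0,0,0,-0.898,0.373,-0.03,0.2,0,0,0,-0.898,0.373,-0.03,0.2],
)

```text
t: 25.6
ee_pos: [488.2, 163.1, 149.5]
orientation: [2.089, 2.346, 0.0]
ft_force: [-0.0, 0.4, -0.7]
width: 52.8
grasp_force: 0.0
```

Request:
arm_command(
  rows=[0,0,0,-0.898,0.373,-0.03,0.2,0,0,0,-0.898,0.373,-0.03,0.2],
)

```text
t: 25.8
ee_pos: [526.4, 94.9, 151.9]
orientation: [2.089, 2.345, 0.001]
ft_force: [-0.1, 0.5, 0.4]
width: 53.5
grasp_force: 0.0
```

Request:
arm_command(
  rows=[0,0,0,-0.898,0.373,-0.03,0.2,0,0,0,-0.898,0.373,-0.03,0.2],
)

```text
t: 26.0
ee_pos: [564.5, 26.9, 154.3]
orientation: [2.089, 2.345, 0.001]
ft_force: [-0.5, 0.3, -0.5]
width: 52.6
grasp_force: 0.0
```

Request:
arm_command(
  rows=[0,0,0,-0.898,0.373,-0.03,0.2,0,0,0,-0.898,0.373,-0.03,0.2],
)

```text
t: 26.2
ee_pos: [602.5, -41.2, 156.6]
orientation: [2.089, 2.345, 0.001]
ft_force: [-0.1, -0.4, -0.5]
width: 52.8
grasp_force: 0.0
```

Request:
arm_command(
  rows=[0,0,0.01,-0.898,0.373,-0.03,0.2,0,0,0.01,-0.898,0.373,-0.03,0.2,0,0,0.01,-0.898,0.373,-0.03,0.2,0,0,0.01,-0.898,0.373,-0.03,0.2],
)

```text
t: 26.6
ee_pos: [638.5, -106.5, 158.3]
orientation: [-2.126, -2.311, 0.001]
ft_force: [-0.0, 1.4, 0.1]
width: 52.8
grasp_force: 0.0
```

```bash
cat > tr.py <<'E'
from h import *
# brackets standing in the trays / jig, from the top camera
def look():
    im,P=snap('top','topt');hsv=cv2.cvtColor(im,cv2.COLOR_RGB2HSV);H,S,V=[hsv[...,i].astype(int) for i in range(3)]
    for n,m in(('red',((H<8)|(H>172))&(S>150)),('blue',(H>105)&(H<128)&(S>130))):
        k=(m&(P[...,2]>70)&(P[...,2]<100)&(V>40)).astype(np.uint8);k[:170]=0
        N,l,st,c=cv2.connectedComponentsWithStats(k)
        for i in range(1,N):
            if st[i,4]>40:
                q=P[l==i];r=cv2.minAreaRect(q[:,:2].astype(np.float32));print(n,np.round(r[0],1),np.round(r[1],1),round(r[2],1),'z',np.median(q[:,2]).round(1))
    return im,P
if __name__=='__main__': look()
E
python3 tr.py; python3 - <<'E'
from h import *
plan([(640.5,-107.7,68,94.9,.2)])
E
```

```text
red [624.8  79.1] [13.9 49.5] 5.6 z 92.3
red [619.9 142.3] [13.7 49.8] 6.2 z 92.4
blue [412.  298.7] [14.  50.2] 7.0 z 84.2
blue [404.8 359.9] [13.9 51.7] 6.5 z 84.5
-> 640.5 -107.7 68 94.9
   [-0.0, -0.0, -0.0, -0.024, 0.025, 0.999, 0.2] x 2
   [-0.0, -0.0, -0.0, -0.004, 0.003, 0.131, 0.2] x 1
```

Request:
arm_command(
  rows=[0,0,0,-0.02,0.02,0.999,0.2,0,0,0,-0.02,0.02,0.999,0.2,0,0,0,-0.02,0.02,0.999,0.2],
)

```text
t: 26.95
ee_pos: [636.9, -105.7, 75.0]
orientation: [-2.118, -2.31, 0.007]
ft_force: [0.3, -0.6, -0.1]
width: 52.7
grasp_force: 0.0
```

Request:
arm_command(
  rows=[0,0,0,0,0,0.13,-1,0,0,0,0,0,0.13,-1,0,0,0,0,0,0.13,-1,0,0,0,0,0,0.13,-1,0,0,0,0,0,0.13,-1],
)

```text
t: 27.45
ee_pos: [641.4, -108.0, 69.9]
orientation: [2.124, 2.313, 0.001]
ft_force: [-2.1, 0.1, 0.8]
width: 16.0
grasp_force: 0.4
```

Request:
arm_command(
  rows=[0,0,0,0,0,0,-1,0,0,0,0,0,0,-1,0,0,0,0,0,0,-1],
)

```text
t: 27.75
ee_pos: [641.3, -108.0, 69.8]
orientation: [2.125, 2.313, 0.001]
ft_force: [-1.5, 1.0, 5.7]
width: 13.9
grasp_force: 30.0
```

Request:
arm_command(
  rows=[0,0,0,0,0,-0.4,-1,0,0,0,0,0,-0.8,-1,0,0,0,0,0,-0.999,-1],
)

```text
t: 28.05
ee_pos: [642.0, -108.1, 151.2]
orientation: [2.124, 2.311, 0.003]
ft_force: [0.3, -0.0, -1.4]
width: 13.6
grasp_force: 30.0
```

Request:
arm_command(
  rows=[0,0,0,0,0,-0.15,-1,0,0,0,0,0,-0.15,-1],
)

```text
t: 28.25
ee_pos: [641.5, -108.0, 161.9]
orientation: [2.124, 2.312, 0.002]
ft_force: [0.6, 0.2, -0.7]
width: 13.6
grasp_force: 30.0
```

Request:
arm_command(
  rows=[0,0,0,0.909,-0.477,0,-1,0,0,0,0.909,-0.477,0,-1,0,0,0,0.909,-0.477,0,-1],
)

```text
t: 28.55
ee_pos: [593.1, -35.9, 158.8]
orientation: [-2.119, -2.313, 0.005]
ft_force: [0.8, -0.4, -0.1]
width: 14.0
grasp_force: 30.0
```

Request:
arm_command(
  rows=[0,0,0,0.909,-0.477,0,-1,0,0,0,0.909,-0.477,0,-1,0,0,0,0.909,-0.477,0,-1],
)

```text
t: 28.85
ee_pos: [549.8, 32.6, 159.3]
orientation: [-2.12, -2.314, 0.004]
ft_force: [-0.1, -0.1, -1.4]
width: 13.9
grasp_force: 30.0
```

Request:
arm_command(
  rows=[0,0,0,0.909,-0.477,0,-1,0,0,0,0.909,-0.477,0,-1,0,0,0,0.909,-0.477,0,-1],
)

```text
t: 29.15
ee_pos: [506.7, 101.2, 159.8]
orientation: [-2.121, -2.315, 0.003]
ft_force: [0.2, -0.8, -0.7]
width: 13.7
grasp_force: 30.0
```

Request:
arm_command(
  rows=[0,0,0,0.909,-0.477,0,-1,0,0,0,0.909,-0.477,0,-1,0,0,0,0.909,-0.477,0,-1],
)

```text
t: 29.45
ee_pos: [463.4, 170.2, 160.1]
orientation: [-2.122, -2.316, 0.001]
ft_force: [0.8, -0.0, -0.7]
width: 13.9
grasp_force: 30.0
```

Request:
arm_command(
  rows=[0,0,-0.01,0.909,-0.477,0,-1,0,0,-0.01,0.909,-0.477,0,-1,0,0,-0.01,0.909,-0.477,0,-1,0,0,-0.01,0.909,-0.477,0,-1,0,0,-0.01,0.909,-0.477,0,-1],
)

```text
t: 29.95
ee_pos: [421.2, 237.4, 160.6]
orientation: [2.09, 2.345, 0.0]
ft_force: [0.6, -0.5, -1.8]
width: 14.0
grasp_force: 30.0
```

```bash
python3 held.py 419.2 238.4 62 96.7
```

```text
-> 419.2 238.4 62.0 96.7
   [0.0, 0.0, -0.001, 0.014, -0.018, 0.999, -1] x 2
   [0.0, 0.0, 0.0, 0.003, -0.004, 0.233, -1] x 1
w 14.06387491324452 n 11409 upright x,z top [[-8.1, -5.8, -24.2], [24.0, 5.7, 49.1]] foot [[-22.9, -34.8, 45.1], [23.8, 32.9, 54.5]]
```

Request:
arm_command(
  rows=[0,0,0,0.013,-0.018,0.8,-1,0,0,0,0.013,-0.018,0.8,-1,0,0,0,0.013,-0.018,0.999,-1,0,0,0,0.013,-0.018,0.999,-1],
)

```text
t: 30.4
ee_pos: [418.0, 237.7, 79.0]
orientation: [-2.09, -2.344, 0.005]
ft_force: [0.4, -0.1, -1.1]
width: 14.0
grasp_force: 30.0
```

Request:
arm_command(
  rows=[0,0,0,0,0,0.225,-1,0,0,0,0,0,0.225,-1,0,0,0,0,0,0.225,0.2,0,0,0,0,0,0.225,0.2,0,0,0,0,0,0.225,0.2],
)

```text
t: 30.9
ee_pos: [418.8, 239.3, 63.6]
orientation: [2.089, 2.346, 0.002]
ft_force: [0.6, -0.5, -0.8]
width: 34.6
grasp_force: 0.0
```

Request:
arm_command(
  rows=[0,0,0,0,0,0,0.2,0,0,0,0,0,-0.4,0.2,0,0,0,0,0,-0.999,0.2,0,0,0,0,0,-0.999,0.2],
)

```text
t: 31.3
ee_pos: [421.4, 240.8, 147.7]
orientation: [2.087, 2.344, 0.014]
ft_force: [0.2, -1.0, 0.7]
width: 52.8
grasp_force: 0.0
```

Request:
arm_command(
  rows=[0,0,0,-0.761,0.772,-0.05,0.2,0,0,0,-0.761,0.772,-0.05,0.2,0,0,0,-0.761,0.772,-0.05,0.2],
)

```text
t: 31.6
ee_pos: [490.1, 184.3, 147.2]
orientation: [2.091, 2.342, 0.004]
ft_force: [-0.4, -0.2, 0.2]
width: 52.7
grasp_force: 0.0
```

Request:
arm_command(
  rows=[0,0,0,-0.761,0.772,-0.05,0.2,0,0,0,-0.761,0.772,-0.05,0.2,0,0,0,-0.761,0.772,-0.05,0.2],
)

```text
t: 31.9
ee_pos: [558.1, 130.9, 150.8]
orientation: [2.091, 2.342, 0.003]
ft_force: [0.5, 1.1, -0.4]
width: 52.5
grasp_force: 0.0
```

Request:
arm_command(
  rows=[0,0,0.01,-0.761,0.772,-0.05,0.2,0,0,0.01,-0.761,0.772,-0.05,0.2,0,0,0.01,-0.761,0.772,-0.05,0.2,0,0,0.01,-0.761,0.772,-0.05,0.2,0,0,0.01,-0.761,0.772,-0.05,0.2],
)

```text
t: 32.4
ee_pos: [621.7, 80.2, 154.0]
orientation: [-2.123, -2.313, 0.003]
ft_force: [-0.6, 0.2, -0.4]
width: 52.6
grasp_force: 0.0
```

```bash
python3 tr.py; python3 - <<'E'
from h import *
plan([(624.3,79,68,94.9,.2)])
p=np.array([624.3,79,160.]);a=np.radians(94.9);M=np.array([[np.cos(a),np.sin(a),0],[np.sin(a),-np.cos(a),0],[0,0,-1]])
t=lambda q,psi:np.round(np.array([[np.cos(np.radians(psi)),np.sin(np.radians(psi))],[np.sin(np.radians(psi)),-np.cos(np.radians(psi))]])@np.array(q)/80,3)
S=[(424.5,-240.2),(419,-302),(413.5,-363.8)];B=[(624.3,79),(645.5,-168),(619.3,141.5)]
for i in range(3): print(t(np.subtract(S[i],B[i]),94.9), t(np.subtract(B[i+1],S[i]),84.9) if i<2 else '')
E
```

```text
red [ 645.9 -167.2] [13.6 49.3] 3.2 z 91.6
blue [404.  367.2] [13.8 36.2] 6.4 z 84.7
-> 624.3 79 68 94.9
   [-0.001, -0.0, 0.0, -0.018, 0.029, 0.999, 0.2] x 2
   [0.0, -0.0, 0.0, -0.001, 0.002, 0.078, 0.2] x 1
[-3.762 -2.829] [1.144 2.671]
[-1.427 -2.964] [5.744 2.001]
[-6.073 -3.103]
```

Request:
arm_command(
  rows=[0,0,0,-0.015,0.027,0.999,0.2,0,0,0,-0.015,0.027,0.999,0.2,0,0,0,-0.015,0.027,0.999,0.2],
)

```text
t: 32.75
ee_pos: [621.7, 78.8, 70.8]
orientation: [-2.12, -2.311, 0.01]
ft_force: [-0.8, -0.1, 0.5]
width: 52.7
grasp_force: 0.0
```

Request:
arm_command(
  rows=[0,0,0,0,0,0.08,-1,0,0,0,0,0,0.08,-1,0,0,0,0,0,0.08,-1,0,0,0,0,0,0.08,-1,0,0,0,0,0,0.08,-1],
)

```text
t: 33.25
ee_pos: [626.4, 78.3, 69.4]
orientation: [2.125, 2.313, 0.002]
ft_force: [-0.7, 1.2, 1.2]
width: 16.4
grasp_force: 0.4
```

Request:
arm_command(
  rows=[0,0,0,0,0,0,-1,0,0,0,0,0,0,-1,0,0,0,0,0,0,-1],
)

```text
t: 33.55
ee_pos: [626.2, 78.2, 69.3]
orientation: [2.125, 2.313, 0.001]
ft_force: [-1.8, -1.4, 7.1]
width: 13.6
grasp_force: 30.0
```

Request:
arm_command(
  rows=[0,0,0,0,0,-0.4,-1,0,0,0,0,0,-0.8,-1,0,0,0,0,0,-0.999,-1],
)

```text
t: 33.85
ee_pos: [627.0, 78.3, 150.7]
orientation: [2.124, 2.312, 0.004]
ft_force: [0.5, 0.2, -0.8]
width: 14.0
grasp_force: 30.0
```

Request:
arm_command(
  rows=[0,0,0,0,0,-0.15,-1,0,0,0,0,0,-0.15,-1],
)

```text
t: 34.05
ee_pos: [626.5, 78.2, 161.5]
orientation: [2.125, 2.312, 0.003]
ft_force: [0.3, -0.9, -0.4]
width: 14.0
grasp_force: 30.0
```

Request:
arm_command(
  rows=[0,0,0,-0.941,-0.707,0,-1,0,0,0,-0.941,-0.707,0,-1,0,0,0,-0.941,-0.707,0,-1],
)

```text
t: 34.35
ee_pos: [571.6, -4.7, 158.3]
orientation: [-2.126, -2.308, 0.007]
ft_force: [-0.5, 0.8, -1.4]
width: 14.2
grasp_force: 30.0
```

Request:
arm_command(
  rows=[0,0,0,-0.941,-0.707,0,-1,0,0,0,-0.941,-0.707,0,-1,0,0,0,-0.941,-0.707,0,-1],
)

```text
t: 34.65
ee_pos: [522.5, -83.9, 158.8]
orientation: [-2.127, -2.308, 0.005]
ft_force: [0.5, 0.6, -0.8]
width: 13.9
grasp_force: 30.0
```

Request:
arm_command(
  rows=[0,0,0,-0.941,-0.707,0,-1,0,0,0,-0.941,-0.707,0,-1,0,0,0,-0.941,-0.707,0,-1],
)

```text
t: 34.95
ee_pos: [473.6, -163.3, 159.3]
orientation: [-2.128, -2.308, 0.002]
ft_force: [0.1, 0.8, -1.2]
width: 13.9
grasp_force: 30.0
```

Request:
arm_command(
  rows=[0,0,0.056,-0.941,-0.707,0,-1,0,0,0.056,-0.941,-0.707,0,-1,0,0,0.056,-0.941,-0.707,0,-1,0,0,0.056,-0.941,-0.707,0,-1,0,0,0.056,-0.941,-0.707,0,-1],
)

```text
t: 35.45
ee_pos: [426.8, -240.0, 159.9]
orientation: [-2.319, -2.119, -0.0]
ft_force: [-0.7, 0.2, -0.9]
width: 13.9
grasp_force: 30.0
```

```bash
python3 held.py 424.5 -240.2 62 84.9
```

```text
-> 424.5 -240.2 62.0 84.9
   [-0.0, -0.0, -0.0, -0.006, -0.023, 0.999, -1] x 2
   [-0.0, -0.0, -0.0, -0.002, -0.005, 0.226, -1] x 1
w 13.908426026332029 n 11947 upright x,z top [[-8.1, -5.8, -24.6], [26.3, 5.6, 47.1]] foot [[-21.3, -35.1, 44.8], [26.0, 32.8, 53.2]]
```

View pics/wh.png

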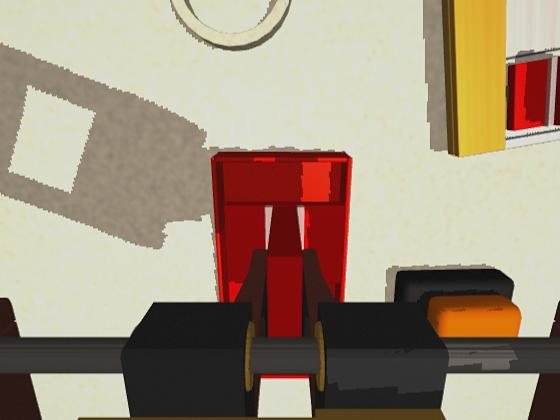

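The red tray (columns 213–350) is centred on the held bracket (column 286), so I'll place it and go on to the red bracket at the far end.

Request:
arm_command(
  rows=[0,0,0,-0.006,-0.023,0.8,-1,0,0,0,-0.006,-0.023,0.8,-1,0,0,0,-0.006,-0.023,0.999,-1,0,0,0,-0.006,-0.023,0.999,-1],
)

```text
t: 35.9
ee_pos: [423.7, -239.5, 78.6]
orientation: [-2.315, -2.118, 0.001]
ft_force: [-0.9, 0.7, -0.9]
width: 13.8
grasp_force: 30.0
```

Request:
arm_command(
  rows=[0,0,0,0,0,0.22,-1,0,0,0,0,0,0.22,-1,0,0,0,0,0,0.22,0.2,0,0,0,0,0,0.22,0.2,0,0,0,0,0,0.22,0.2],
)

```text
t: 36.4
ee_pos: [424.7, -241.5, 63.7]
orientation: [2.319, 2.117, 0.001]
ft_force: [0.3, 1.0, 0.3]
width: 34.7
grasp_force: 0.0
```

Request:
arm_command(
  rows=[0,0,0,0,0,0,0.2,0,0,0,0,0,-0.4,0.2,0,0,0,0,0,-0.999,0.2,0,0,0,0,0,-0.999,0.2],
)

```text
t: 36.8
ee_pos: [427.0, -243.1, 147.8]
orientation: [2.314, 2.111, 0.004]
ft_force: [-0.1, 0.4, 0.1]
width: 52.5
grasp_force: 0.0
```

Request:
arm_command(
  rows=[0,0,0,0.381,0.89,-0.05,0.2,0,0,0,0.381,0.89,-0.05,0.2,0,0,0,0.381,0.89,-0.05,0.2],
)

```text
t: 37.1
ee_pos: [501.0, -217.1, 147.2]
orientation: [2.316, 2.118, 0.003]
ft_force: [0.1, -0.0, 0.3]
width: 52.8
grasp_force: 0.0
```

Request:
arm_command(
  rows=[0,0,0,0.381,0.89,-0.05,0.2,0,0,0,0.381,0.89,-0.05,0.2,0,0,0,0.381,0.89,-0.05,0.2],
)

```text
t: 37.4
ee_pos: [573.7, -193.0, 150.6]
orientation: [2.317, 2.119, 0.002]
ft_force: [-0.1, -0.2, -1.2]
width: 52.2
grasp_force: 0.0
```

Request:
arm_command(
  rows=[0,0,-0.056,0.381,0.89,-0.05,0.2,0,0,-0.056,0.381,0.89,-0.05,0.2,0,0,-0.056,0.381,0.89,-0.05,0.2,0,0,-0.056,0.381,0.89,-0.05,0.2,0,0,-0.056,0.381,0.89,-0.05,0.2],
)

```text
t: 37.9
ee_pos: [643.0, -170.1, 154.0]
orientation: [-2.125, -2.311, 0.002]
ft_force: [-0.9, 0.0, 0.1]
width: 52.7
grasp_force: 0.0
```

```bash
python3 tr.py; python3 - <<'E'
from h import *
plan([(645.5,-168,68,94.9,.2)])
E
```

```text
red [620.  142.2] [14.  49.3] 5.4 z 92.4
blue [419.5 236.7] [13.9 49.4] 6.8 z 84.4
blue [412.2 298.6] [13.8 49.6] 6.6 z 84.5
blue [404.8 359.8] [14.1 49.3] 6.5 z 84.3
-> 645.5 -168 68 94.9
   [-0.001, -0.0, -0.001, 0.023, 0.031, 0.999, 0.2] x 2
   [0.0, -0.0, 0.0, 0.002, 0.002, 0.078, 0.2] x 1
```

Request:
arm_command(
  rows=[0,0,0,0.02,0.024,0.999,0.2,0,0,0,0.02,0.024,0.999,0.2,0,0,0,0.02,0.024,0.999,0.2],
)

```text
t: 38.25
ee_pos: [642.6, -167.5, 70.6]
orientation: [-2.121, -2.307, 0.006]
ft_force: [-0.7, -0.2, -0.2]
width: 52.8
grasp_force: 0.0
```

Request:
arm_command(
  rows=[0,0,0,0,0,0.08,-1,0,0,0,0,0,0.08,-1,0,0,0,0,0,0.08,-1,0,0,0,0,0,0.08,-1,0,0,0,0,0,0.08,-1],
)

```text
t: 38.75
ee_pos: [647.3, -168.1, 69.5]
orientation: [2.124, 2.313, 0.001]
ft_force: [-0.4, 0.7, 0.3]
width: 16.2
grasp_force: 0.3
```

Request:
arm_command(
  rows=[0,0,0,0,0,0,-1,0,0,0,0,0,0,-1,0,0,0,0,0,0,-1],
)

```text
t: 39.05
ee_pos: [647.2, -168.0, 69.3]
orientation: [2.125, 2.313, 0.001]
ft_force: [-0.5, -0.2, 5.9]
width: 14.1
grasp_force: 30.0
```

Request:
arm_command(
  rows=[0,0,0,0,0,-0.4,-1,0,0,0,0,0,-0.8,-1,0,0,0,0,0,-0.999,-1],
)

```text
t: 39.35
ee_pos: [648.0, -168.2, 150.8]
orientation: [2.123, 2.312, 0.002]
ft_force: [0.1, 0.7, -1.2]
width: 14.1
grasp_force: 30.0
```

Request:
arm_command(
  rows=[0,0,0,0,0,-0.15,-1,0,0,0,0,0,-0.15,-1],
)

```text
t: 39.55
ee_pos: [647.5, -168.1, 161.5]
orientation: [2.124, 2.312, 0.002]
ft_force: [-0.1, 0.2, -0.4]
width: 13.9
grasp_force: 30.0
```

Request:
arm_command(
  rows=[0,0,0,-0.476,-0.988,0,-1,0,0,0,-0.476,-0.988,0,-1,0,0,0,-0.476,-0.988,0,-1],
)

```text
t: 39.85
ee_pos: [566.4, -213.5, 158.2]
orientation: [-2.125, -2.307, 0.004]
ft_force: [-0.8, 0.4, -1.3]
width: 13.8
grasp_force: 30.0
```

Request:
arm_command(
  rows=[0,0,0,-0.476,-0.988,0,-1,0,0,0,-0.476,-0.988,0,-1,0,0,0,-0.476,-0.988,0,-1],
)

```text
t: 40.15
ee_pos: [492.0, -257.9, 158.8]
orientation: [-2.126, -2.308, 0.002]
ft_force: [-0.8, 0.9, -1.2]
width: 14.0
grasp_force: 30.0
```

Request:
arm_command(
  rows=[0,0,0.056,-0.476,-0.988,0,-1,0,0,0.056,-0.476,-0.988,0,-1,0,0,0.056,-0.476,-0.988,0,-1,0,0,0.056,-0.476,-0.988,0,-1,0,0,0.056,-0.476,-0.988,0,-1],
)

```text
t: 40.65
ee_pos: [421.5, -301.6, 160.1]
orientation: [2.319, 2.119, 0.001]
ft_force: [-0.3, 0.2, -1.7]
width: 13.6
grasp_force: 30.0
```

```bash
python3 held.py 419 -302 62 84.9
```

```text
-> 419.0 -302.0 62.0 84.9
   [0.0, -0.0, -0.0, -0.008, -0.026, 0.999, -1] x 2
   [0.0, -0.0, -0.0, -0.002, -0.006, 0.227, -1] x 1
w 13.798558231902545 n 11963 upright x,z top [[-8.2, -5.8, -24.7], [25.7, 5.5, 49.4]] foot [[-22.0, -35.2, 44.7], [25.5, 32.8, 53.7]]
```

Request:
arm_command(
  rows=[0,0,0,-0.006,-0.026,0.8,-1,0,0,0,-0.006,-0.026,0.8,-1,0,0,0,-0.006,-0.026,0.999,-1,0,0,0,-0.006,-0.026,0.999,-1],
)

```text
t: 41.1
ee_pos: [417.5, -300.8, 78.7]
orientation: [-2.316, -2.116, 0.001]
ft_force: [0.5, -1.2, -0.7]
width: 13.8
grasp_force: 30.0
```

Request:
arm_command(
  rows=[0,0,0,0,0,0.22,-1,0,0,0,0,0,0.22,-1,0,0,0,0,0,0.22,0.2,0,0,0,0,0,0.22,0.2,0,0,0,0,0,0.22,0.2],
)

```text
t: 41.6
ee_pos: [418.7, -302.5, 63.8]
orientation: [2.319, 2.117, 0.0]
ft_force: [0.3, -1.4, -0.5]
width: 34.2
grasp_force: 0.0
```

Request:
arm_command(
  rows=[0,0,0,0,0,0,0.2,0,0,0,0,0,-0.4,0.2,0,0,0,0,0,-0.999,0.2,0,0,0,0,0,-0.999,0.2],
)

```text
t: 42.0
ee_pos: [421.0, -304.3, 148.0]
orientation: [2.314, 2.111, 0.003]
ft_force: [0.6, -0.1, -0.3]
width: 52.8
grasp_force: 0.0
```

Request:
arm_command(
  rows=[0,0,0,0.957,0.333,-0.03,0.2,0,0,0,0.957,0.333,-0.03,0.2,0,0,0,0.957,0.333,-0.03,0.2],
)

```text
t: 42.3
ee_pos: [452.4, -225.8, 145.1]
orientation: [-2.317, -2.121, -0.001]
ft_force: [0.1, 0.1, -0.6]
width: 52.6
grasp_force: 0.0
```

Request:
arm_command(
  rows=[0,0,0,0.957,0.333,-0.03,0.2,0,0,0,0.957,0.333,-0.03,0.2,0,0,0,0.957,0.333,-0.03,0.2],
)

```text
t: 42.6
ee_pos: [486.0, -152.5, 147.4]
orientation: [2.317, 2.121, 0.001]
ft_force: [0.1, -0.3, 1.1]
width: 52.9
grasp_force: 0.0
```

Request:
arm_command(
  rows=[0,0,0,0.957,0.333,-0.03,0.2,0,0,0,0.957,0.333,-0.03,0.2,0,0,0,0.957,0.333,-0.03,0.2],
)

```text
t: 42.9
ee_pos: [519.7, -79.3, 149.8]
orientation: [2.317, 2.121, 0.001]
ft_force: [-0.3, -0.5, -0.3]
width: 52.4
grasp_force: 0.0
```

Request:
arm_command(
  rows=[0,0,0,0.957,0.333,-0.03,0.2,0,0,0,0.957,0.333,-0.03,0.2,0,0,0,0.957,0.333,-0.03,0.2],
)

```text
t: 43.2
ee_pos: [553.4, -5.9, 152.3]
orientation: [2.317, 2.12, 0.001]
ft_force: [0.6, 0.2, 0.5]
width: 52.6
grasp_force: 0.0
```

Request:
arm_command(
  rows=[0,0,0,0.957,0.333,-0.03,0.2,0,0,0,0.957,0.333,-0.03,0.2,0,0,0,0.957,0.333,-0.03,0.2],
)

```text
t: 43.5
ee_pos: [586.9, 67.7, 154.6]
orientation: [2.318, 2.12, 0.002]
ft_force: [-0.3, 0.1, 0.1]
width: 52.8
grasp_force: 0.0
```

Request:
arm_command(
  rows=[0,0,-0.056,0.957,0.333,-0.03,0.2,0,0,-0.056,0.957,0.333,-0.03,0.2,0,0,-0.056,0.957,0.333,-0.03,0.2,0,0,-0.056,0.957,0.333,-0.03,0.2,0,0,-0.056,0.957,0.333,-0.03,0.2],
)

```text
t: 44.0
ee_pos: [618.2, 138.5, 156.6]
orientation: [-2.127, -2.311, 0.003]
ft_force: [-0.0, 0.3, -0.1]
width: 52.8
grasp_force: 0.0
```

```bash
python3 tr.py; python3 - <<'E'
from h import *
plan([(619.3,141.5,68,94.9,.2)])
E
```

```text
red [ 424.7 -238.2] [50.7 14. ] 84.7 z 83.9
red [ 418.7 -300.1] [51.2 14.1] 84.6 z 83.9
-> 619.3 141.5 68 94.9
   [-0.0, 0.0, -0.001, 0.031, 0.015, 0.999, 0.2] x 2
   [-0.0, 0.0, 0.0, 0.004, 0.002, 0.111, 0.2] x 1
```

Request:
arm_command(
  rows=[0,0,0,0.03,0.012,0.999,0.2,0,0,0,0.03,0.012,0.999,0.2,0,0,0,0.03,0.012,0.999,0.2],
)

```text
t: 44.35
ee_pos: [616.4, 141.2, 73.2]
orientation: [-2.124, -2.309, 0.011]
ft_force: [-0.3, 0.3, 0.0]
width: 52.9
grasp_force: 0.0
```

Request:
arm_command(
  rows=[0,0,0,0,0,0.11,-1,0,0,0,0,0,0.11,-1,0,0,0,0,0,0.11,-1,0,0,0,0,0,0.11,-1,0,0,0,0,0,0.11,-1],
)

```text
t: 44.85
ee_pos: [620.5, 143.4, 69.4]
orientation: [2.125, 2.313, 0.002]
ft_force: [-1.0, 1.0, 0.1]
width: 16.0
grasp_force: 0.1
```

Request:
arm_command(
  rows=[0,0,0,0,0,0,-1,0,0,0,0,0,0,-1,0,0,0,0,0,0,-1],
)

```text
t: 45.15
ee_pos: [620.3, 143.4, 69.3]
orientation: [2.125, 2.313, 0.001]
ft_force: [-0.5, -0.8, 6.5]
width: 13.6
grasp_force: 30.0
```

Request:
arm_command(
  rows=[0,0,0,0,0,-0.4,-1,0,0,0,0,0,-0.8,-1,0,0,0,0,0,-0.999,-1],
)

```text
t: 45.45
ee_pos: [621.0, 143.5, 150.8]
orientation: [2.124, 2.312, 0.004]
ft_force: [1.0, 0.9, -0.2]
width: 13.9
grasp_force: 30.0
```

Request:
arm_command(
  rows=[0,0,0,0,0,-0.15,-1,0,0,0,0,0,-0.15,-1],
)

```text
t: 45.65
ee_pos: [620.5, 143.4, 161.5]
orientation: [2.124, 2.313, 0.003]
ft_force: [-0.4, 0.3, -0.7]
width: 13.9
grasp_force: 30.0
```

Request:
arm_command(
  rows=[0,0,0,-0.868,-0.443,0,-1,0,0,0,-0.868,-0.443,0,-1,0,0,0,-0.868,-0.443,0,-1],
)

```text
t: 45.95
ee_pos: [587.9, 68.4, 158.5]
orientation: [-2.126, -2.309, 0.006]
ft_force: [0.5, -0.4, -1.5]
width: 13.8
grasp_force: 30.0
```

Request:
arm_command(
  rows=[0,0,0,-0.868,-0.443,0,-1,0,0,0,-0.868,-0.443,0,-1,0,0,0,-0.868,-0.443,0,-1],
)

```text
t: 46.25
ee_pos: [559.3, -3.0, 159.0]
orientation: [-2.127, -2.309, 0.003]
ft_force: [-0.8, 0.4, -1.8]
width: 13.7
grasp_force: 30.0
```

Request:
arm_command(
  rows=[0,0,0,-0.868,-0.443,0,-1,0,0,0,-0.868,-0.443,0,-1,0,0,0,-0.868,-0.443,0,-1],
)

```text
t: 46.55
ee_pos: [530.7, -74.6, 159.5]
orientation: [-2.127, -2.31, 0.002]
ft_force: [-1.1, -0.2, -0.6]
width: 14.0
grasp_force: 30.0
```

Request:
arm_command(
  rows=[0,0,0,-0.868,-0.443,0,-1,0,0,0,-0.868,-0.443,0,-1,0,0,0,-0.868,-0.443,0,-1],
)

```text
t: 46.85
ee_pos: [502.0, -146.5, 159.8]
orientation: [-2.128, -2.311, 0.0]
ft_force: [0.8, 0.0, -0.1]
width: 13.7
grasp_force: 30.0
```

Request:
arm_command(
  rows=[0,0,0,-0.868,-0.443,0,-1,0,0,0,-0.868,-0.443,0,-1,0,0,0,-0.868,-0.443,0,-1],
)

```text
t: 47.15
ee_pos: [473.2, -218.5, 160.0]
orientation: [2.128, 2.311, 0.0]
ft_force: [0.5, -0.2, -0.6]
width: 14.2
grasp_force: 30.0
```

Request:
arm_command(
  rows=[0,0,0,-0.868,-0.443,0,-1,0,0,0,-0.868,-0.443,0,-1,0,0,0,-0.868,-0.443,0,-1],
)

```text
t: 47.45
ee_pos: [444.1, -290.7, 160.1]
orientation: [2.127, 2.311, 0.0]
ft_force: [0.1, -0.2, -0.5]
width: 14.2
grasp_force: 30.0
```

Request:
arm_command(
  rows=[0,0,0.056,-0.868,-0.443,0,-1,0,0,0.056,-0.868,-0.443,0,-1,0,0,0.056,-0.868,-0.443,0,-1,0,0,0.056,-0.868,-0.443,0,-1,0,0,0.056,-0.868,-0.443,0,-1],
)

```text
t: 47.95
ee_pos: [414.8, -360.3, 160.0]
orientation: [-2.318, -2.119, -0.001]
ft_force: [-0.5, -1.0, -1.2]
width: 13.9
grasp_force: 30.0
```

```bash
python3 held.py 413.5 -363.8 62 84.9
```

```text
-> 413.5 -363.8 62.0 84.9
   [-0.0, -0.0, -0.0, -0.037, -0.009, 0.999, -1] x 2
   [-0.0, -0.0, -0.0, -0.008, -0.002, 0.227, -1] x 1
w 13.779245626928992 n 11745 upright x,z top [[-8.0, -5.8, -24.5], [24.6, 5.6, 52.8]] foot [[-22.1, -35.0, 44.8], [24.3, 32.8, 55.3]]
```

Request:
arm_command(
  rows=[0,0,0,-0.035,-0.009,0.8,-1,0,0,0,-0.035,-0.009,0.8,-1,0,0,0,-0.035,-0.009,0.999,-1,0,0,0,-0.035,-0.009,0.999,-1],
)

```text
t: 48.4
ee_pos: [412.0, -363.0, 78.7]
orientation: [-2.316, -2.116, 0.0]
ft_force: [-0.0, -0.1, -1.0]
width: 13.9
grasp_force: 30.0
```

Request:
arm_command(
  rows=[0,0,0,0,0,0.22,-1,0,0,0,0,0,0.22,-1,0,0,0,0,0,0.22,0.2,0,0,0,0,0,0.22,0.2,0,0,0,0,0,0.22,0.2],
)

```text
t: 48.9
ee_pos: [413.4, -365.2, 63.9]
orientation: [2.319, 2.117, 0.0]
ft_force: [-0.2, 0.1, 0.8]
width: 34.5
grasp_force: 0.0
```

Request:
arm_command(
  rows=[0,0,0,0,0,0,0.2,0,0,0,0,0,-0.4,1,0,0,0,0,0,-0.999,1,0,0,0,0,0,-0.999,1],
)

```text
t: 49.3
ee_pos: [415.6, -367.3, 148.3]
orientation: [2.313, 2.111, 0.001]
ft_force: [0.9, -1.3, 0.8]
width: 66.6
grasp_force: 0.0
```

Request:
arm_command(
  rows=[0,0,0,0.9,0.2,-0.3,1,0,0,0,0.9,0.2,-0.3,1,0,0,0,0.9,0.2,-0.3,1],
)

```text
t: 49.6
ee_pos: [436.1, -292.5, 167.6]
orientation: [2.317, 2.12, 0.001]
ft_force: [-0.9, -0.6, 0.2]
width: 87.0
grasp_force: 0.0
```

Request:
arm_command(
  rows=[0,0,0,0.95,0.2,0,1,0,0,0,0.95,0.2,0,1,0,0,0,0.95,0.2,0,1],
)

```text
t: 49.9
ee_pos: [458.3, -218.5, 166.1]
orientation: [-2.317, -2.12, 0.0]
ft_force: [-0.7, -0.7, -0.5]
width: 87.6
grasp_force: 0.0
```

Request:
arm_command(
  rows=[0,0,0,0.95,0.2,0,1,0,0,0,0.95,0.2,0,1,0,0,0,0.95,0.2,0,1],
)

```text
t: 50.2
ee_pos: [481.5, -145.1, 166.3]
orientation: [-2.318, -2.12, 0.0]
ft_force: [-0.7, -0.8, -0.3]
width: 87.8
grasp_force: 0.0
```

Request:
arm_command(
  rows=[0,0,0,0.95,0.2,0,1,0,0,0,0.95,0.2,0,1,0,0,0,0.95,0.2,0,1],
)

```text
t: 50.5
ee_pos: [504.7, -71.4, 166.4]
orientation: [2.318, 2.12, 0.0]
ft_force: [-0.0, -0.1, -0.9]
width: 87.8
grasp_force: 0.0
```

```bash
cat > can.py <<'E'
from tr import *
im,P=look();hsv=cv2.cvtColor(im,cv2.COLOR_RGB2HSV);V=hsv[...,2].astype(int);Z=P[...,2]
m=(Z>72)&(Z<90)&(hsv[...,1]<120);m[:195]=0;m[285:]=0;m[:,:80]=0;m[:,180:]=0
q=P[m];c,r=cv2.minEnclosingCircle(q[:,:2].astype(np.float32))
s=P[m&(V>110)];d=s[:,:2].mean(0)-c
print('lid',np.round(c,1),round(r,1),'stripe',len(s),d.round(1),'yaw',np.degrees(np.arctan2(d[1],d[0])).round(1),cv2.minAreaRect(s[:,:2].astype(np.float32)))
E
python3 can.py; python3 -c "
from h import *
p,M=pose();print(p,ctrl.get_obs()['qpos'])"
```

```text
red [ 423.3 -257.8] [10.9 12.2] 88.0 z 83.8
red [ 418.6 -300.1] [49.9 14.2] 84.7 z 84.0
red [ 413.4 -364. ] [50.4 13.9] 85.1 z 83.8
blue [419.5 237.1] [13.9 49.5] 6.8 z 84.2
blue [412.2 297.8] [13.9 51. ] 6.9 z 84.5
blue [404.9 359.4] [13.8 49.1] 6.5 z 84.6
lid [571.5 308.7] 29.4 stripe 56 [-0.4 14.1] yaw 91.7 ((571.0510864257812, 322.7260437011719), (8.95288372039795, 25.515087127685547), 7.485036849975586)
[504.19905454 -72.41328405 166.37700619] [-1.65726535e-01  3.63644776e-01  1.93889710e+00 -6.65577060e-04
  8.39172011e-01 -7.60098120e-02]
```

```bash
python3 - <<'E'
from h import *
plan([(571.5,308.7,160,165,1)])
E
```

```text
-> 571.5 308.7 160 165
   [-0.0, 0.0, -0.092, 0.999, 0.086, 0.016, 1] x 2
   [-0.0, 0.0, -0.099, 0.999, 0.393, 0.017, 1] x 3
   [-0.0, 0.0, -0.119, 0.999, 0.817, 0.021, 1] x 3
   [-0.0, 0.0, -0.105, 0.561, 0.999, 0.018, 1] x 3
   [-0.0, -0.0, -0.03, 0.059, 0.32, 0.005, 1] x 1
```

Request:
arm_command(
  rows=[0,0,-0.092,0.999,0.086,0.016,1,0,0,-0.092,0.999,0.086,0.016,1,0,0,-0.092,0.999,0.086,0.016,1],
)

```text
t: 50.85
ee_pos: [518.6, 7.4, 165.2]
orientation: [1.986, 2.434, 0.0]
ft_force: [0.1, 0.5, -0.5]
width: 88.0
grasp_force: 0.0
```

Request:
arm_command(
  rows=[0,0,-0.099,0.999,0.393,0.017,1,0,0,-0.099,0.999,0.393,0.017,1,0,0,-0.099,0.999,0.393,0.017,1,0,0,-0.099,0.999,0.393,0.017,1],
)

```text
t: 51.25
ee_pos: [533.1, 90.0, 163.8]
orientation: [-1.594, -2.707, 0.002]
ft_force: [0.2, -0.2, -1.0]
width: 87.9
grasp_force: 0.0
```

Request:
arm_command(
  rows=[0,0,-0.119,0.999,0.817,0.021,1,0,0,-0.119,0.999,0.817,0.021,1,0,0,-0.119,0.999,0.817,0.021,1,0,0,-0.119,0.999,0.817,0.021,1],
)

```text
t: 51.65
ee_pos: [551.6, 192.1, 162.1]
orientation: [-1.062, -2.957, 0.001]
ft_force: [-1.1, -0.4, 0.4]
width: 87.7
grasp_force: 0.0
```

Request:
arm_command(
  rows=[0,0,-0.105,0.561,0.999,0.018,1,0,0,-0.105,0.561,0.999,0.018,1,0,0,-0.105,0.561,0.999,0.018,1,0,0,-0.105,0.561,0.999,0.018,1],
)

```text
t: 52.05
ee_pos: [567.4, 281.5, 160.5]
orientation: [-0.566, -3.089, 0.002]
ft_force: [-0.2, -1.0, -0.4]
width: 87.9
grasp_force: 0.0
```

Request:
arm_command(
  rows=[0,0,-0.03,0.059,0.32,0,1,0,0,-0.03,0.059,0.32,0,1,0,0,-0.03,0.059,0.32,0,1,0,0,-0.03,0.059,0.32,0,1],
)

```text
t: 52.45
ee_pos: [571.7, 307.1, 160.8]
orientation: [-0.42, -3.113, 0.002]
ft_force: [-0.2, 0.8, -0.6]
width: 87.7
grasp_force: 0.0
```

```bash
python3 - <<'E'
from h import *
print(ctrl.get_obs()['ee_pos'],ctrl.get_obs()['qpos'])
im,P=snap('wrist','wc')
E

```

```text
[571.71458423 307.0604524  160.79288253] [ 4.74681783e-01  5.52026591e-01  1.62626968e+00 -3.93397305e-04
  9.64505062e-01 -8.27874406e-01]
```

View pics/wc.png

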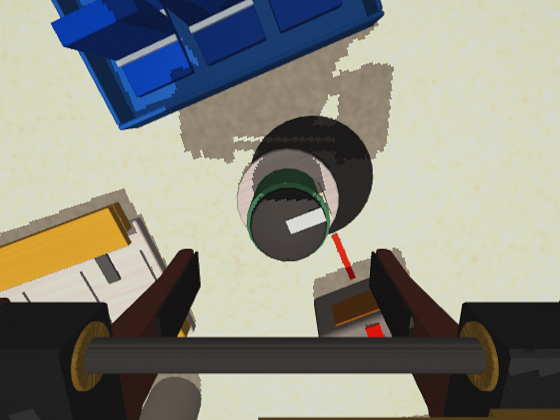

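The can at (288,225) is offset from the black pad at (313,175). The stripe points to the right, and the red line runs from (334,236) to the scanner at (345,300).

```bash
python3 - <<'E'
from h import *
from scipy.optimize import least_squares
z=np.load('pics/wc.npz');im,P=z['im'],z['P'];W,K=z['W'],z['K'];hsv=cv2.cvtColor(im,cv2.COLOR_RGB2HSV);H,S,V=[hsv[...,i].astype(int) for i in range(3)];Z=P[...,2]
def onz(m,h):
    v,u=np.nonzero(m);d=np.stack([(u-K[0,2])/K[0,0],(v-K[1,2])/K[1,1],np.ones(len(u))],1)@W[:3,:3].T
    return (W[:3,3]+d*((h-W[2,3])/d[:,2])[:,None])[:,:2]
roi=np.zeros(Z.shape,bool);roi[100:270,235:385]=1
pad=(roi&(V<60)&(Z<6)).astype(np.uint8);pad[:,:280]=0;pad[230:]=0
pad=cv2.morphologyEx(pad,cv2.MORPH_OPEN,np.ones((3,3)))>0
pts=onz(pad,0);hull=cv2.convexHull(pts.astype(np.float32))[:,0]
f=least_squares(lambda c:np.hypot(*(hull-c[:2]).T)-c[2],[560,330,55],loss='soft_l1');print('pad',pad.sum(),f.x,np.abs(f.fun).max())
red=roi.copy();red[230:282]&=True
red=((H<8)|(H>172))&(S>150);red[:232]=0;red[282:]=0;red[:,:325]=0;red[:,365:]=0
q=onz(red,0);d=q-q.mean(0);w,v=np.linalg.eigh(d.T@d);print('line',red.sum(),q.mean(0),np.degrees(np.arctan2(v[1,1],v[0,1])))
lid=roi&(Z>72)&(Z<90);c,r=cv2.minEnclosingCircle(onz(lid,78).astype(np.float32));print('lid',c,r,onz(lid,78).mean(0))
s=onz(lid&(V>120)&(S<60),78);e=s.mean(0)-onz(lid,78).mean(0);d=s-s.mean(0);w,v=np.linalg.eigh(d.T@d);print('stripe',len(s),np.degrees(np.arctan2(e[1],e[0])),np.degrees(np.arctan2(v[1,1],v[0,1])))
print(onz(np.eye(1,dtype=bool),0).shape)
sc=(Z>58)&(Z<72)&(S<60);sc[:260]=0;sc[:,:300]=0;sc[:,400:]=0;q=P[sc][:,:2]
print('scanner top seen',len(q),cv2.minAreaRect(q.astype(np.float32)))
plan([(571.5,308.7,45,165,1)])
E
```

```text
pad 4970 [559.79036639 335.53827277  53.69692213] 14.79166640578616
line 279 [641.01735543 346.44774738] -171.75429318685758
lid (569.3348999023438, 310.4129333496094) 28.64090919494629 [570.00591455 310.30863731]
stripe 607 80.1459028137853 121.01398766688865
(1, 2)
scanner top seen 855 ((672.8447265625, 338.41009521484375), (57.87158966064453, 20.322574615478516), 78.68655395507812)
-> 571.5 308.7 45 165
   [-0.0, -0.0, -0.001, 0.005, 0.011, 0.999, 1] x 2
   [-0.0, -0.0, -0.001, 0.002, 0.006, 0.449, 1] x 1
```

```bash
python3 - <<'E'
from h import *
z=np.load('pics/wc.npz');im,P=z['im'],z['P'];W,K=z['W'],z['K'];hsv=cv2.cvtColor(im,cv2.COLOR_RGB2HSV)
m=((hsv[...,2]>140)&(hsv[...,1]<60)).astype(np.uint8);m[:203]=0;m[240:]=0;m[:,:280]=0;m[:,330:]=0
N,l,st,c=cv2.connectedComponentsWithStats(m);i=l[220,305];print(st[i])
v,u=np.nonzero(l==i);d=np.stack([(u-K[0,2])/K[0,0],(v-K[1,2])/K[1,1],np.ones(len(u))],1)@W[:3,:3].T
q=(W[:3,3]+d*((78-W[2,3])/d[:,2])[:,None])[:,:2];print(cv2.minAreaRect(q.astype(np.float32)))
d=q-q.mean(0);w,v=np.linalg.eigh(d.T@d);print(q.mean(0),np.degrees(np.arctan2(v[1,1],v[0,1])))
E
```

```text
[286 208  41  26 544]
((570.2398071289062, 322.79681396484375), (10.336575508117676, 26.447227478027344), 6.5334553718566895)
[570.18480732 322.933653  ] 96.62885980368371
```

Request:
arm_command(
  rows=[0,0,0,0.019,0.024,0.4,1,0,0,0,0.019,0.024,0.72,1,0,0,0,0.019,0.024,0.72,1,0,0,0,0.019,0.024,0.72,1],
)

```text
t: 52.9
ee_pos: [570.9, 310.7, 103.5]
orientation: [-0.415, -3.113, 0.001]
ft_force: [-0.8, -0.2, 0.1]
width: 87.9
grasp_force: 0.0
```

Request:
arm_command(
  rows=[0,0,0,0,0,0.4,1,0,0,0,0,0,0.72,1,0,0,0,0,0,0.72,1,0,0,0,0,0,0.72,1],
)

```text
t: 53.3
ee_pos: [571.7, 311.6, 47.1]
orientation: [0.414, 3.113, 0.001]
ft_force: [0.1, -0.5, -0.1]
width: 87.7
grasp_force: 0.0
```

Request:
arm_command(
  rows=[0,0,0,0,0,0,-1,0,0,0,0,0,0,-1,0,0,0,0,0,0,-1,0,0,0,0,0,0,-1,0,0,0,0,0,0,-1],
)

```text
t: 53.8
ee_pos: [571.2, 311.3, 46.5]
orientation: [0.413, 3.114, 0.0]
ft_force: [-0.5, -2.2, 6.2]
width: 60.0
grasp_force: 30.0
```

Request:
arm_command(
  rows=[0,0,0,0,0,0,-1,0,0,0,0,0,0,-1,0,0,0,0,0,0,-1],
)

```text
t: 54.1
ee_pos: [571.3, 311.3, 46.5]
orientation: [0.413, 3.114, 0.0]
ft_force: [-1.4, -2.2, 6.8]
width: 59.1
grasp_force: 30.0
```

```bash
python3 - <<'E'
from h import *
p,M=pose();psi=np.degrees(np.arctan2(M[1,0],M[0,0]));print(p,psi)
plan([(p[0]-10.5,p[1]+24.2,p[2]+7,psi-88.2,-1)])
E
```

```text
[571.25827215 311.33735454  46.54614645] 164.88014119901746
-> 560.7582721515946 335.53735453839363 53.5461464537571 76.68014119901746
   [0.0, 0.0, 0.238, 0.1, 0.125, -0.043, -1] x 5
   [0.0, 0.0, 0.238, 0.159, 0.024, -0.042, -1] x 5
   [0.0, -0.0, 0.014, 0.007, -0.005, -0.003, -1] x 1
```

Request:
arm_command(
  rows=[0,0,0,0,0,-0.088,-1,0,0,0,0,0,-0.088,-1],
)

```text
t: 54.3
ee_pos: [571.2, 311.6, 53.4]
orientation: [0.413, 3.114, 0.001]
ft_force: [0.3, 0.7, -2.4]
width: 60.0
grasp_force: 30.0
```

Request:
arm_command(
  rows=[0,0,0.238,0.1,0.125,0,-1,0,0,0.238,0.1,0.125,0,-1,0,0,0.238,0.1,0.125,0,-1,0,0,0.238,0.1,0.125,0,-1,0,0,0.238,0.1,0.125,0,-1],
)

```text
t: 54.8
ee_pos: [565.6, 323.1, 52.4]
orientation: [-1.53, -2.743, 0.001]
ft_force: [-0.2, -1.0, -2.0]
width: 59.6
grasp_force: 30.0
```

Request:
arm_command(
  rows=[0,0,0.238,0.144,0.015,0,-1,0,0,0.238,0.144,0.015,0,-1,0,0,0.238,0.144,0.015,0,-1,0,0,0.238,0.144,0.015,0,-1,0,0,0.238,0.144,0.015,0,-1],
)

```text
t: 55.3
ee_pos: [560.5, 333.5, 52.4]
orientation: [-2.427, -1.995, 0.001]
ft_force: [-0.3, 0.1, -3.4]
width: 59.5
grasp_force: 30.0
```

Request:
arm_command(
  rows=[0,0,0.014,0,0,0,-1,0,0,0.014,0,0,0,-1,0,0,0.014,0,0,0.085,-1,0,0,0.014,0,0,0.085,-1,0,0,0.014,0,0,0.085,-1],
)

```text
t: 55.8
ee_pos: [561.2, 333.7, 45.9]
orientation: [2.463, 1.95, 0.001]
ft_force: [0.0, 1.2, -1.2]
width: 59.6
grasp_force: 30.0
```

```bash
python3 - <<'E'
from h import *
p,M=pose();psi=np.degrees(np.arctan2(M[1,0],M[0,0]));print(p,psi,ctrl.get_obs()['ft_force'])
E
```

```text
[561.15447841 333.72932598  45.89562465] 76.7176108994248 [ 0.00478619  1.21562372 -1.18228917]
```

Now I'll open, lift and back off, then check.

Request:
arm_command(
  rows=[0,0,0,0,0,0,1,0,0,0,0,0,0,1,0,0,0,0,0,0,1,0,0,0,0,0,0,1,0,0,0,0,0,0,1],
)

```text
t: 56.3
ee_pos: [560.8, 333.5, 46.0]
orientation: [2.464, 1.949, -0.0]
ft_force: [-0.7, 0.6, -0.1]
width: 87.5
grasp_force: 0.0
```

Request:
arm_command(
  rows=[0,0,0,0,0,-0.4,1,0,0,0,0,0,-0.8,1,0,0,0,0,0,-0.999,1],
)

```text
t: 56.6
ee_pos: [561.9, 334.2, 128.5]
orientation: [2.464, 1.948, 0.005]
ft_force: [-0.3, 0.1, -0.4]
width: 88.0
grasp_force: 0.0
```

Request:
arm_command(
  rows=[0,0,0,0,0,-0.999,1,0,0,0,0,0,-0.999,1,0,0,0,0,0,-0.999,1],
)

```text
t: 56.9
ee_pos: [563.2, 334.9, 210.8]
orientation: [2.463, 1.948, 0.013]
ft_force: [-0.5, 0.2, 0.2]
width: 87.9
grasp_force: 0.0
```

Request:
arm_command(
  rows=[0,0,0,-0.999,-0.3,0,1,0,0,0,-0.999,-0.3,0,1,0,0,0,-0.999,-0.3,0,1],
)

```text
t: 57.2
ee_pos: [515.8, 257.9, 204.1]
orientation: [-2.465, -1.946, 0.008]
ft_force: [0.2, -0.2, -0.8]
width: 87.6
grasp_force: 0.0
```

Request:
arm_command(
  rows=[0,0,0,-0.999,-0.3,0,1,0,0,0,-0.999,-0.3,0,1,0,0,0,-0.999,-0.3,0,1],
)

```text
t: 57.5
ee_pos: [474.8, 186.7, 204.6]
orientation: [-2.465, -1.946, 0.006]
ft_force: [0.6, -0.2, 0.0]
width: 87.8
grasp_force: 0.0
```

Request:
arm_command(
  rows=[0,0,0,-0.999,-0.3,0,1,0,0,0,-0.999,-0.3,0,1,0,0,0,-0.999,-0.3,0,1],
)

```text
t: 57.8
ee_pos: [433.8, 115.2, 205.1]
orientation: [-2.465, -1.946, 0.004]
ft_force: [0.3, -0.5, -0.3]
width: 87.8
grasp_force: 0.0
```

Request:
arm_command(
  rows=[0,0,0,-0.999,-0.3,0,1,0,0,0,-0.999,-0.3,0,1,0,0,0,-0.999,-0.3,0,1,0,0,0,-0.999,-0.3,0,1,0,0,0,-0.999,-0.3,0,1],
)

```text
t: 58.3
ee_pos: [395.4, 45.5, 206.0]
orientation: [2.463, 1.949, 0.002]
ft_force: [-0.7, 0.5, 0.3]
width: 88.1
grasp_force: 0.0
```

```bash
python3 can.py; python3 jaw.py
```

```text
red [ 424.6 -238.9] [49.9 14.1] 85.1 z 84.0
red [ 418.7 -300.5] [50.4 14.1] 84.9 z 84.0
red [ 413.3 -363.6] [49.3 14. ] 85.3 z 84.0
blue [419.6 236.5] [13.9 49.5] 6.7 z 84.1
blue [412.  298.7] [13.9 49. ] 7.2 z 84.6
blue [404.7 360.3] [14.  49.2] 6.6 z 84.4
lid [561.6 332.1] 29.1 stripe 56 [12.6  2.8] yaw 12.5 ((574.4143676757812, 334.9532470703125), (25.842439651489258, 9.53939151763916), 9.006440162658691)
[8.47063839e-02 1.39653681e-01 2.13662113e+00 3.26108542e-04
 8.64222448e-01 3.16119956e-01] [-0.06033721 -0.03413808  0.01739734] [ 0.38722405  0.65982401 -0.02656958]
((543.767822265625, -20.992843627929688), (82.5687255859375, 378.93994140625), 4.973998546600342)
```

View pics/topt.png

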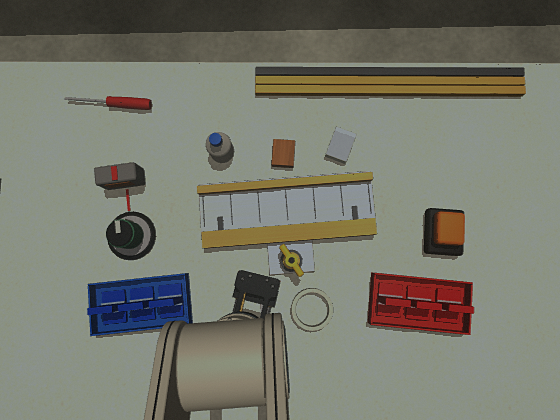

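The picture shows all six brackets standing in their trays: blue at (140,304), red at (420,303). The can is on its pad at (130,235) with its stripe towards the scanner, and the nut is loose at (291,260).

```bash
python3 -c "
from workcell import ctrl
print(ctrl.close_job())"
```

```text
the job is handed in; nothing more can be done
None
```

The job is handed in, with no verdict returned: the wing nut is at its loose stop, all six brackets stand in the trays of their own colour, and the can, knocked aside during the run, is back on the pad centre with its label facing the scanner window.

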